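# Fit the drying cassette, then break the dry box lid free and hold it ajar

## Robot

A 6-joint arm with a two-finger parallel gripper is mounted at the origin on a cart in front of the work surface, level with it; the furniture and walls round the work are solid. World frame = base frame: x ahead of the robot, y to its left, z up, the work surface at z = 0. Lengths are in m, angles in rad, forces in N, time in s.
With the tool pointing down it reaches from about 0.375 to 0.825 m from the base axis. Payload 5.5 kg.
Tool frame: the origin (TCP) lies at the very end of the fingers, on their centre line; the grasp point (between the pads) lies 19 mm behind it; z points along the fingers, y is the direction in which the jaws open and shut (so a half turn about z gives the same grasp; the last joint's range is limited). The gripper opens to 85 mm and grips with 20 to 120 N. Pads are 22 mm wide; open, the fingers measure 114 mm over their backs; the gripper's body (76 mm by 85 mm) begins 54 mm behind the grasp point. The pads swing forward as they close: fully open they stand 13 mm farther back than shut.
Start: joints at [-1.238, 0.314, -0.047, 1.21, 0, 1.571], TCP at [0.196, -0.567, 0.231] pointing down, gripper open.
Joint ranges: [-2.67, 2.67], [-0.69, 1.73], [-1.03, 1.25], [-2.08, 2.16], [-1.42, 1.45], [-3.14, 3.14]. Speed limits (rad/s): [2.39, 2.39, 3.01, 3.14, 3.14, 3.14].

## Interface

Orientations are given as [roll, pitch, yaw] about the fixed x, y, z axes, in that order (R = Rz(yaw) Ry(pitch) Rx(roll)).
In Python, from bench import sense, grab_frame, calibration, hand_in gives the robot as it stands. The module is installed in compiled form; this text tells all that it offers.
- The arm moves only by the tool step_arm, never from a script. Its argument "series" is one flat list of numbers, 4 for each row, row after row: the shift along the tool's x, y, z in m, then the turn about the tool's z in degrees. In form: [dx, dy, dz, turn, dx, dy, dz, turn, ...]. A call has 1 to 8 rows; each row shifts and turns the commanded pose from where the row before left it, along the tool's axes as they then stand; what a row does not reach is not made up. A row lasts 1/12 s, in which the tool goes at most 41.7 mm and 7.16 degrees, less where a joint would pass 70% of its speed; a pose out of reach is approached as far as the arm can. A call with a gripper value outside its range is refused whole. "fingers" is the closure, from -1 (fully open) to 1 (shut), set as the call begins (left out, the last holds). The fingers move at their own pace and stop on an object; "grip_force" is the grip in N (left out, the last holds). Time passes only in rows, so rows that do not move let the fingers close. It gives the time, the measured TCP pose, the force and the opening at its end, in the units of the state.
- sense(): the state, without advancing time (a new reading comes with each control period).
- grab_frame(name): name is "side" or "top"; returns the picture (480x640x3 uint8, red, green, blue); there is no depth.
- calibration(name): a dict with "K" (3x3 intrinsics, pixels), "k1" (the pictures are not rectified: a ray, as slopes to the right and down, at radius r is drawn at 1 + k1 r^2 times it, then the intrinsics apply), "rvec" (rotation vector, rad) and "tvec" (3), from world to camera coordinates, as OpenCV has them. Camera axes: x right, y down, z forward; pixel columns grow to the right and rows downward; lengths in m; the calibration is good to about 2 mm. A picture is of the moment at which its call begins. calibration takes no time and is no camera call.
- hand_in(): hands the job in, once; it reports no verdict.
The state is a dict: "time_s": time; "q": joint angles; "joint_velocities": joint speeds; "joint_torque": joint torques, N m; "tool_pos": TCP position; "tool_rot": TCP orientation; "force": force on the tool from outside, world axes, zero at the start; "wrist_torque": the same for the moment, N m; "gripper_width": opening from 0.0 (shut) to 1.0 (fully open).
Only numpy, scipy, OpenCV 4.12 (cv2) and the standard library are available. Lean on these libraries where they do the work, as an engineer would, in place of code of your own. Each camera call takes 0.05 s, during which the arm holds its last target. There are 200 camera calls.

## Task

The sealed dry box has to be vented with a fresh drying cassette in place: take the flat metal cassette out of its black stand and slide it upright down into the narrow pocket on the end of the dry box, fully home, and let go of it. Only then pull the stuck lid straight up by its bar handle until the seal lets go, and hold it level over the box, about 3 cm up; finish while still holding the lid there. Leave the flask, dish and bottle where they are.

Things in the scene. Friction and masses are not known exactly. Their poses are not given: they have to be found in the camera images.
- cassette_mid (a point): Centre of the drying cassette: loose plain aluminium slab 12 mm thick (x) x 70 wide (y) x 100 tall (z, up), about 150 g, dark vent slots low on both faces, both ways round alike. Starts upright in the black stand, 22 mm deep in its slot, this point 58 mm above the worktop and 50 mm below its top edge. Grip it across its thickness 15-20 mm below the top edge: 50 mm stay above the pocket when home.
- pocket_floor (a point): Centre of the floor of the slot in the grey pocket on the dry box's right-hand end, 35 mm above the worktop. Axes as the box: x from its front (the dial) to its back, y to the left, z up. Slot 15 mm (x) by 73 mm (y), 3 mm more than the cassette each way, 50 mm deep. Home: cassette centre 50 mm above this point, its thickness along x.
- pocket_mouth (a point): Centre of the slot's open top, 85 mm above the worktop, straight above pocket_floor, with a 3 mm chamfer. The pocket block is 36 mm (x) by 92 mm (y). Same axes.
- dry_box: White box 180 (x) x 220 (y) x 80 mm high with a 4 mm rubber gasket on its rim, three jars inside, a round dial on its front (-x); origin at the centre of its underside; fixed to the worktop.
- lid: Loose lift-off lid of the box, about 400 g: grey frame with clear pane, 184 (x) x 224 (y) x 12 mm, origin at the centre of the plate's underside (84 mm above the worktop when shut), axes as the box. A skirt with a rubber bead reaches 18 mm down inside the box and sticks there: a steady pull of some 14 to 22 N straight up at the handle breaks it; the pull needed peaks in the first 2 mm and is down to the lid's weight 13 mm up.
- lid_handle (a point): Middle of the lid's steel bar handle: a round bar 12 mm thick, 108 mm long, along the lid's y, over the lid's centre, 134 mm above the worktop and 38 mm above the lid's top when shut. It stands on two posts 96 mm apart. 3 cm up it is 164 mm above the worktop.
- stand: Black stand block, 70 (x) x 100 (y) x 30 mm high, fixed to the worktop; origin at the centre of its underside; its slot runs along its y and is 4 mm wider than the cassette each way.
- flask: Conical glass flask with stopper, 64 mm wide, 104 mm tall, loose, a bystander to leave alone; origin at the centre of its underside.
- dish: Round petri dish, 64 mm across, 18 mm high, loose, a bystander to leave alone; origin at the centre of its underside.
- bottle: Reagent bottle with a screw cap, 57 mm wide, 110 mm tall, loose, a bystander to leave alone; origin at the centre of its underside.

How it is judged:
On the way, in this order (a step that is already met when the one before it is completed fails the run):
1. the cassette is fully home in the pocket and let go, the lid still shut (z of cassette_mid in the frame of pocket_floor between 0.045 and 0.054 m and horizontal distance between cassette_mid and pocket_floor below 0.006 m and angle between cassette_mid's own z axis and vertical below 0.08 rad and contact force between the fingers and cassette below 0.1 N and z of lid_handle in the frame of dry_box below 0.139 m), for 0.2 s.
2. the lid has broken free of its seal, lifted by the fingers (z of lid_handle in the frame of dry_box above 0.146 m and contact force between the fingers and lid above 1 N), for 0.1 s.
At the end, for the whole second after the job is handed in: The fingers hold the lid still (over 2 N), 18 to 45 mm above its shut height, within 30 mm of its place over the box, level within 0.2 rad, touching neither box nor cassette; the cassette is still home in the pocket (within 4 mm of the floor, 6 mm of centre, upright within 0.08 rad) (z of lid_handle in the frame of dry_box between 0.152 and 0.179 m and horizontal distance between lid_handle and dry_box below 0.03 m and angle between lid's own z axis and vertical below 0.2 rad and linear speed of lid below 0.02 m/s and contact force between the fingers and lid above 2 N and contact force between lid and dry_box below 0.1 N and contact force between lid and cassette below 0.1 N and z of cassette_mid in the frame of pocket_floor between 0.045 and 0.054 m and horizontal distance between cassette_mid and pocket_floor below 0.006 m and angle between cassette_mid's own z axis and vertical below 0.08 rad); the arm keeps its last pose, push and grip.
It fails at once if the lid was torn wide open (more than 7 cm up) (z of lid_handle in the frame of dry_box above 0.204 m).
It fails at once if the lid was pulled open while the cassette was not in the pocket (z of lid_handle in the frame of dry_box above 0.142 m and not (z of cassette_mid in the frame of pocket_floor below 0.06 m and horizontal distance between cassette_mid and pocket_floor below 0.012 m)).
It fails at once if the flask, dish or bottle was moved by more than 3 cm (distance of any of flask, dish, bottle from where it was at the start of the episode above 0.03 m).
It also fails if it takes over 56 s, if anything falls off the work surface, if the arm or the gripper's body presses on something with over 40 N, if the wrist force passes 120 N, or if a joint passes its speed limit or range.

## Working session

There is one attempt and no reset: what is moved stays moved. The work goes in short steps, Python scripts to look and compute and a tool call to move; the robot and the scene stay as the last step left them, time stands still between calls to the robot, and variables do not carry over. Pictures are saved under pics/ and viewed, about 8 in all and at most 12, crops included, and the job is handed in when it is done.

Besides the shell and the picture viewer there is one more tool, called after ">>>" by a JSON object that holds its "method" and its "body", one argument or row to a line. step_arm: Moves the arm, as the interface text tells. Its arguments: {"type":"object","properties":{"series":{"type":"array"},"fingers":{"type":"number"},"grip_force":{"type":"number"}},"required":["series"]}

```bash
mkdir -p pics
cat > h.py <<'E'
import numpy as np,cv2
from bench import sense,grab_frame,calibration,hand_in
def cam(n):
    c=calibration(n);R=cv2.Rodrigues(np.array(c["rvec"],float))[0]
    return np.array(c["K"]),float(c["k1"]),R,np.array(c["tvec"],float).ravel()
def ray(n,uv):
    K,k,R,t=cam(n)
    p=cv2.undistortPoints(np.array([[uv]],float),K,np.array([k,0,0,0.]))[0,0]
    return -R.T@t,R.T@np.array([p[0],p[1],1])
def plane(n,uv,z):
    o,d=ray(n,uv);return (o+d*(z-o[2])/d[2]).round(4)
def proj(n,P):
    K,k,R,t=cam(n)
    return cv2.projectPoints(np.array(P,float).reshape(-1,1,3),cv2.Rodrigues(R)[0],t,K,np.array([k,0,0,0.]))[0][:,0]
def save(n,f):
    im=grab_frame(n)[...,::-1].copy();cv2.imwrite(f,im);return im
E
python3 - <<'E'
from h import *
print(sense())
for n in("top","side"):
    save(n,f"pics/{n}0.png");K,k,R,t=cam(n);print(n,K,k,-R.T@t,R[2])
E
```

```text
{'time_s': 0.0, 'q': array([-1.23799410e+00,  3.14227537e-01, -4.80898682e-02,  1.21023843e+00,
       -2.67991328e-06,  1.57081108e+00]), 'joint_velocities': array([-2.97823708e-05, -2.60352481e-04,  2.51433155e-04,  3.50428411e-04,
        2.01127503e-03,  3.87190263e-04]), 'joint_torque': array([ 2.10685712e-04, -5.39591110e+01,  3.39748335e+01,  1.92514714e-02,
       -1.16867986e-04,  3.25147077e-06]), 'tool_pos': array([ 0.19581771, -0.56650837,  0.23042896]), 'tool_rot': array([-3.13983315e+00,  2.70587264e-06,  3.32787479e-01]), 'force': array([-0.20972005, -0.43012519, -0.14717647]), 'wrist_torque': array([0.00970543, 0.07545914, 0.01776195]), 'gripper_width': 0.9960452756812558}
top [[567.7079833    0.         324.93743466]
 [  0.         567.7079833  234.52650398]
 [  0.           0.           1.        ]] 0.03548430944061917 [ 0.40118618 -0.05677474  1.27522025] [ 0.12277988  0.02047252 -0.99222275]
side [[436.41380489   0.         325.09639562]
 [  0.         436.41380489 247.22310017]
 [  0.           0.           1.        ]] -0.02141363857000336 [0.00799744 0.69391226 0.68151619] [ 0.49710496 -0.68679665 -0.53028014]
```

View pics/top0.png

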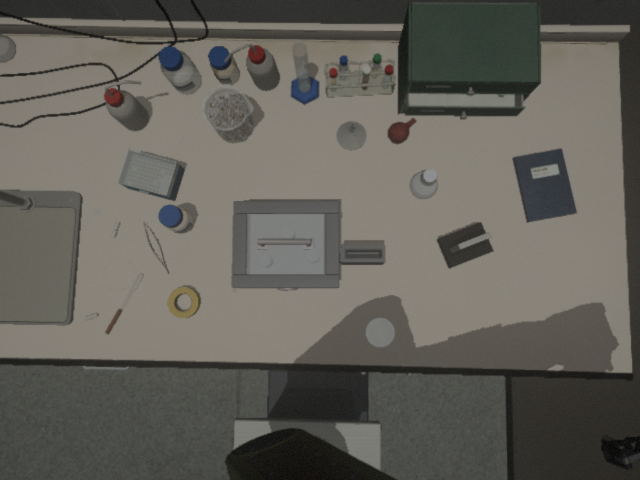

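View pics/side0.png

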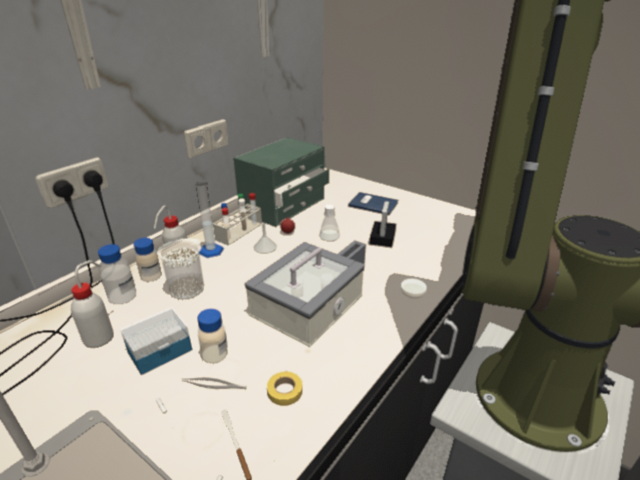

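The top view shows the box around (287,244), the pocket block at (362,253), the stand and cassette at (465,244), the dish at (380,332) and the flask at (425,184). In the side view, the stand is at (383,233) and the pocket at (352,253). Next I'll enlarge the parts that matter.

Run:
```python
from h import *
im=cv2.imread("pics/top0.png")
def up(a,s):return cv2.convertScaleAbs(cv2.resize(a,None,fx=s,fy=s,interpolation=cv2.INTER_CUBIC),alpha=1.3)
a=up(im[195:295,225:400],4.5); b=up(im[215:275,425:505],6)
s=cv2.imread("pics/side0.png");c=up(s[190:255,360:410],4)
o=np.zeros((600,800,3),np.uint8)
a=a[:, :787];
o[:a.shape[0]-210+0,:0]=0
a=cv2.resize(im[195:295,230:390],(640,400),interpolation=cv2.INTER_CUBIC)
b=cv2.resize(im[220:270,430:500],(280,200),interpolation=cv2.INTER_CUBIC)
c=cv2.resize(s[190:250,360:410],(167,200),interpolation=cv2.INTER_CUBIC)
o[:400,:640]=a;o[400:,:280]=b;o[400:,300:467]=c
o=cv2.convertScaleAbs(o,alpha=1.4)
cv2.imwrite("pics/crop0.png",o)
# cassette bright mask near stand
g=cv2.cvtColor(im,cv2.COLOR_BGR2GRAY)
print(g[225:262:2,440:496:3])
```

```text
[[132 132 132 132 133 133 132 132 130  96  81  53  51  49  87 132 133 131
  133]
 [133 132 134 134 133 133 130 120  91  57  52  54  52  54  66 132 133 133
  132]
 [134 133 133 131 131 120  89  67  50  52  51  50  50  49  48 129 133 132
  131]
 [133 132 134 129  97  80  54  50  52  52  53  50  47  46  47  99 130 131
  132]
 [133 133 102  85  56  52  49  50  54  52  46  44  49  46  49  87 122 133
  132]
 [101  93  65  56  53  50  52  52  46  51  46  49  48  63 119 123 126 130
  131]
 [ 72  57  52  54  52  49  48  50  47  51  45  61 112 123 123 123 126 115
  133]
 [ 52  53  51  54  54  49  47  50  50  52  87 122 124 124 124  87  79 133
  132]
 [ 51  51  54  52  53  50  50  49  66 125 125 125 122 112  65  52  58 130
  133]
 [ 50  50  53  51  45  49  52 117 123 125 127 120  68  50  48  49  49 128
  133]
 [ 50  53  53  50  47  53  91 127 126 124  87  52  47  49  49  49  49 100
  132]
 [ 56  51  51  48  59  64  70 125 113  58  49  45  52  52  51  52  54  64
  132]
 [107  49  54  55  63  62  63  67  49  49  50  50  51  53  48  52  51  54
  132]
 [117  46  51  50  66  60  47  47  49  51  54  52  50  52  51  53  52  71
  129]
 [131  49  54  50  50  47  48  51  52  53  51  51  49  52  50  56  98 132
  132]
 [133  79  47  51  48  52  52  50  50  51  50  51  52  53  93 129 133 130
  132]
 [134 116  48  51  51  52  49  53  54  52  52  52  71 124 132 133 134 132
  132]
 [132 130  44  53  51  51  54  51  53  50  61 111 131 131 131 134 133 132
  133]
 [133 133  63  52  52  51  50  54  57 101 129 133 134 132 131 132 132 132
  132]]
```

View pics/crop0.png

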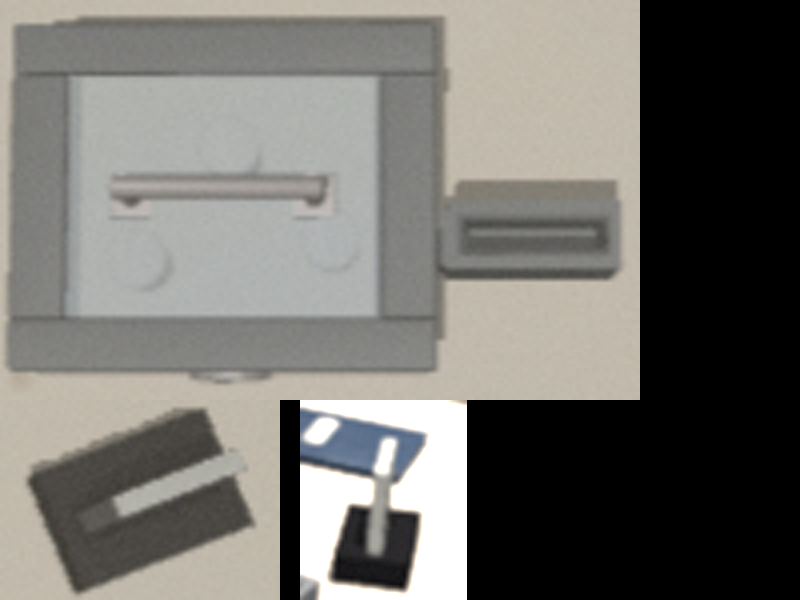

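The crop shows the lid rectangle, the handle bar at crop (112..326,187), the slot at crop (460..608, 215..252), and the cassette top as a bright strip from crop (117,506) to (242,460).

```bash
cat >> h.py <<'E'
def rect(pts,z,n="top"):
    P=np.array([plane(n,p,z)[:2] for p in pts]);(c,s,a)=cv2.minAreaRect((P*1000).astype(np.float32))
    if s[0]<s[1]: a-=90
    return np.round(np.array(c)/1000,4),np.round(s,1),round((a+90)%180-90,2)   # angle of long side from x
E
python3 - <<'E'
from h import *
im=cv2.imread("pics/top0.png");g=cv2.cvtColor(im,cv2.COLOR_BGR2GRAY).astype(int)
c=lambda L,ox,oy:[(x/4-.375+ox,y/4-.375+oy) for x,y in L]
def msk(cond,poly):
    m=np.zeros(g.shape,np.uint8);cv2.fillPoly(m,[np.array(poly,np.int32)],1)
    n,l,s,_=cv2.connectedComponentsWithStats((cond&(m>0)).astype(np.uint8)); i=1+np.argmax(s[1:,4])
    return np.argwhere(l==i)[:,::-1]
print("cass eye",rect(c([(113,495-400),(122,516-400),(238,450-400),(246,470-400)],430,220),.108))
m=msk((g>92)&(im[...,2].astype(int)-im[...,0]<14),[(455,240),(485,228),(494,228),(494,240),(460,252),(455,252)])
print(len(m),"cass mask",rect(m,.108))
print("stand",rect(msk(g<75,[(432,215),(500,215),(500,275),(432,275)]),.03))
sl=c([(462,217),(606,217),(606,252),(462,252)],230,195);print("slot",rect(sl,.085))
print("pocket",rect(c([(443,199),(619,199),(619,268),(443,268)],230,195),.085))
print("lid",rect(c([(14,25),(440,25),(436,370),(10,370)],230,195),.096))
for u in c([(110,187),(327,187),(115,187)],230,195)[:2]: print("handle",plane("top",u,.137))
for f,z,u in(("dish",.018,(380,332)),("flask",.1,(429,175))):print(f,plane("top",u,z))
# side bar / cassette pic checks: project the finds
C=rect(c([(113,95),(122,116),(238,50),(246,70)],430,220),.108)[0]
print("side proj cass top",proj("side",[*C,.108]),"stand crop center (387,440)->",360+87*50/167,190+40*.3)
E
```

```text
cass eye (array([ 0.5395, -0.3403]), array([11.6, 68.5]), -68.94)
194 cass mask (array([ 0.5442, -0.3394]), array([20.8, 71.2]), -68.5)
stand (array([ 0.5392, -0.337 ]), array([ 69.6, 103.9]), -67.23)
slot (array([ 0.5104, -0.1133]), array([18.5, 75.7]), -88.86)
pocket (array([ 0.5109, -0.1118]), array([36.4, 92.5]), -88.89)
lid (array([0.5263, 0.0489]), array([181.5, 224.9]), -88.9)
handle [0.5254 0.1034 0.137 ]
handle [ 0.5276 -0.0062  0.137 ]
dish [ 0.3452 -0.1555  0.018 ]
flask [ 0.677  -0.2487  0.1   ]
side proj cass top [[385.51185518 205.80229413]] stand crop center (387,440)-> 386.0479041916168 202.0
```

```bash
cat >> h.py <<'E'
def go(p,yawdeg):
    s=sense();from_=s["tool_pos"];R=cv2.Rodrigues(np.zeros(3))[0]
    from scipy.spatial.transform import Rotation as T
    R=T.from_euler("xyz",s["tool_rot"]);d=R.inv().apply(np.array(p)-from_)
    y=np.degrees(s["tool_rot"][2]);t=-(yawdeg-y);t=(t+180)%360-180
    print("t",s["time_s"],"pos",from_.round(4),"rpy",np.degrees(s["tool_rot"]).round(2),"F",s["force"].round(1),"w",round(s["gripper_width"],3),"\n shift mm",(d*1000).round(1),"turn",t.round(2))
E
python3 -c "
from h import *
go([.5395,-.3403,.16],-68.9)"
```

```text
t 0.1 pos [ 0.1959 -0.5666  0.2305] rpy [-179.91   -0.     19.07] F [ 0.5  0.2 -0.4] w 0.998 
 shift mm [ 398.7 -101.5   70.7] turn 87.97
```

>>> {"method": "step_arm", "body": {
  "series": [0, 0, 0, 7, 0, 0, 0, 7, 0, 0, 0, 7, 0, 0, 0, 7, 0, 0, 0, 7, 0, 0, 0, 7, 0, 0, 0, 7, 0, 0, 0, 7],
  "fingers": -1,
  "grip_force": 40
}}

```text
time_s: 0.77
tool_pos: [0.1959, -0.5667, 0.2308]
tool_rot: [-3.141, 0.001, -0.651]
force: [0.2, 0.1, -0.3]
gripper_width: 1.001
```

>>> {"method": "step_arm", "body": {
  "series": [0, 0, 0, 7, 0, 0, 0, 7, 0, 0, 0, 6, 0, 0, 0, 6, 0, 0, 0, 6, 0, 0, 0, 0]
}}

```text
time_s: 1.27
tool_pos: [0.1959, -0.5668, 0.2308]
tool_rot: [-3.142, 0.001, -1.206]
force: [-0.1, 0.6, -0.1]
gripper_width: 0.999
```

```bash
python3 -c "
from h import *
go([.5395,-.3403,.16],-68.9);print(sense()['q'])"
```

```text
t 1.2667 pos [ 0.1959 -0.5668  0.2308] rpy [-1.800e+02  6.000e-02 -6.908e+01] F [-0.1  0.6 -0.1] w 0.999 
 shift mm [ -88.8 -401.8   70.9] turn -0.18
[-1.23799418e+00  3.13909782e-01 -4.76547394e-02  1.21023450e+00
  1.18846058e-05  3.10924002e+00]
```

The wrist angle runs opposite to what I assumed and is now near its limit, so I'll use the equivalent half-turn grasp at yaw 111°.

>>> {"method": "step_arm", "body": {
  "series": [0, 0, 0, -7, 0, 0, 0, -7, 0, 0, 0, -7, 0, 0, 0, -7, 0, 0, 0, -7, 0, 0, 0, -7, 0, 0, 0, -7, 0, 0, 0, -7]
}}

```text
time_s: 1.93
tool_pos: [0.196, -0.5668, 0.231]
tool_rot: [-3.141, 0.0, -0.216]
force: [-0.4, 0.2, -0.3]
gripper_width: 1.002
```

>>> {"method": "step_arm", "body": {
  "series": [0, 0, 0, -7, 0, 0, 0, -7, 0, 0, 0, -7, 0, 0, 0, -7, 0, 0, 0, -7, 0, 0, 0, -7, 0, 0, 0, -7, 0, 0, 0, -7]
}}

```text
time_s: 2.6
tool_pos: [0.196, -0.5669, 0.2309]
tool_rot: [-3.141, -0.0, 0.761]
force: [-0.2, -0.1, 1.0]
gripper_width: 0.996
```

>>> {"method": "step_arm", "body": {
  "series": [0, 0, 0, -7, 0, 0, 0, -7, 0, 0, 0, -7, 0, 0, 0, -7, 0, 0, 0, -7, 0, 0, 0, -7, 0, 0, 0, -7, 0, 0, 0, -7]
}}

```text
time_s: 3.27
tool_pos: [0.1959, -0.5668, 0.2309]
tool_rot: [-3.142, -0.001, 1.738]
force: [-0.3, -0.2, -0.9]
gripper_width: 1.001
```

>>> {"method": "step_arm", "body": {
  "series": [0, 0, 0, -6, 0, 0, 0, -6, 0, 0, 0, 0]
}}

```text
time_s: 3.52
tool_pos: [0.196, -0.5668, 0.231]
tool_rot: [3.142, -0.001, 1.944]
force: [-1.3, 0.1, 0.4]
gripper_width: 1.0
```

```bash
python3 -c "
from h import *
go([.5395,-.3403,.18],111.1);print(sense()['q'])"
```

```text
t 3.5167 pos [ 0.196  -0.5668  0.231 ] rpy [ 1.8000e+02 -4.0000e-02  1.1138e+02] F [-1.3  0.1  0.4] w 1.0 
 shift mm [ 85.7 402.5  51. ] turn 0.28
[-1.23797126e+00  3.13761846e-01 -4.75199741e-02  1.21018524e+00
  7.02820836e-06 -4.02449493e-02]
```

>>> {"method": "step_arm", "body": {
  "series": [0.006, 0.028, 0.0, 0, 0.006, 0.028, 0.0, 0, 0.006, 0.028, 0.0, 0, 0.006, 0.028, 0.003, 0, 0.006, 0.028, 0.003, 0, 0.006, 0.028, 0.003, 0, 0.006, 0.028, 0.003, 0, 0.006, 0.028, 0.003, 0]
}}

```text
time_s: 4.18
tool_pos: [0.3887, -0.4408, 0.2161]
tool_rot: [-3.142, -0.0, 1.937]
force: [1.1, -0.7, -0.1]
gripper_width: 1.001
```

>>> {"method": "step_arm", "body": {
  "series": [0.006, 0.028, 0.006, 0, 0.006, 0.028, 0.006, 0, 0.006, 0.028, 0.006, 0, 0.006, 0.028, 0.006, 0, 0.006, 0.028, 0.006, 0, 0.006, 0.028, 0.006, 0, 0.001, 0.01, 0, 0.3, 0, 0, 0, 0]
}}

```text
time_s: 4.85
tool_pos: [0.5422, -0.3416, 0.1795]
tool_rot: [-3.141, -0.001, 1.936]
force: [-0.7, -0.0, -0.0]
gripper_width: 1.001
```

Run:
```python
from h import *
go([.5395,-.3403,.072],111.1)
im=save("top","pics/t1.png");s=save("side","pics/s1.png")
o=np.hstack([cv2.resize(im[190:290,410:510],(400,400),interpolation=2),cv2.resize(s[140:260,330:450],(400,400),interpolation=2)])
cv2.imwrite("pics/c1.png",o)
```

```text
t 4.85 pos [ 0.5422 -0.3416  0.1795] rpy [-1.7999e+02 -5.0000e-02  1.1090e+02] F [-0.7 -0.  -0. ] w 1.001 
 shift mm [  2.1  -2.  107.5] turn -0.2
```

View pics/c1.png

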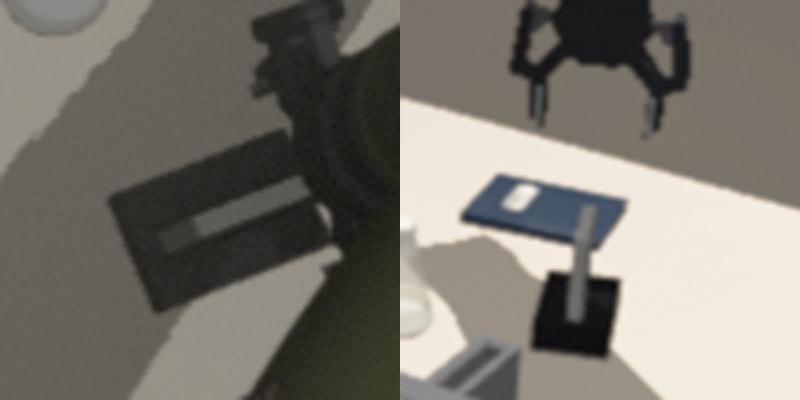

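The side view shows the fingers straddling the cassette, with tips at crop x 540 and 650 and the cassette at 587. Next I'll go down and grip.

>>> {"method": "step_arm", "body": {
  "series": [0.002, -0.002, 0.02, 0, 0, 0, 0.02, 0, 0, 0, 0.02, 0, 0, 0, 0.02, 0, 0, 0, 0.015, 0, 0, 0, 0.0125, 0, 0, 0, 0, 0]
}}

```text
time_s: 5.53
tool_pos: [0.5353, -0.3421, 0.0704]
tool_rot: [-3.139, -0.003, 1.931]
force: [-0.5, 0.5, -0.1]
gripper_width: 1.002
```

>>> {"method": "step_arm", "body": {
  "series": [0, 0, 0, 0, 0, 0, 0, 0, 0, 0, 0, 0, 0, 0, 0, 0, 0, 0, 0, 0, 0, 0, 0, 0, 0, 0, 0, 0, 0, 0, 0, 0],
  "fingers": 1,
  "grip_force": 40
}}

```text
time_s: 6.2
tool_pos: [0.5388, -0.3421, 0.0734]
tool_rot: [3.14, 0.001, 1.934]
force: [1.0, -0.3, 2.5]
gripper_width: 0.135
```

>>> {"method": "step_arm", "body": {
  "series": [0, 0, 0, 0, 0, 0, 0, 0, 0, 0, 0, 0, 0, 0, 0, 0, 0, 0, 0, 0, 0, 0, 0, 0]
}}

```text
time_s: 6.7
tool_pos: [0.5388, -0.3421, 0.0734]
tool_rot: [3.14, 0.001, 1.933]
force: [1.8, 2.0, 4.9]
gripper_width: 0.135
```

>>> {"method": "step_arm", "body": {
  "series": [0, 0, -0.005, 0, 0, 0, -0.015, 0, 0, 0, -0.02, 0, 0, 0, -0.02, 0, 0, 0, -0.02, 0, 0, 0, -0.02, 0, 0, 0, -0.01, 0, 0, 0, 0, 0]
}}

```text
time_s: 7.37
tool_pos: [0.5385, -0.343, 0.1849]
tool_rot: [3.141, 0.003, 1.933]
force: [0.7, -0.3, -0.3]
gripper_width: 0.138
```

>>> {"method": "step_arm", "body": {
  "series": [0, 0, 0, 5, 0, 0, 0, 5, 0, 0, 0, 5, 0, 0, 0, 4.7, 0, 0, 0, 0]
}}

```text
time_s: 7.78
tool_pos: [0.5368, -0.3417, 0.1808]
tool_rot: [-3.139, -0.001, 1.587]
force: [-0.1, -0.0, -1.2]
gripper_width: 0.136
```

Run:
```python
from h import *
go([.5107,-.1125,.183],91.1)
```

```text
t 7.7833 pos [ 0.5368 -0.3417  0.1808] rpy [-1.7982e+02 -7.0000e-02  9.0940e+01] F [-0.1 -0.  -1.2] w 0.136 
 shift mm [229.6 -22.3  -1.9] turn -0.16
```

>>> {"method": "step_arm", "body": {
  "series": [0.02, -0.002, 0, 0, 0.03, -0.003, 0, 0, 0.035, -0.004, 0, 0, 0.035, -0.004, -0.001, 0, 0.035, -0.004, 0, 0, 0.03, -0.003, 0, 0, 0.025, -0.002, 0, 0, 0.0196, 0, 0, -0.2]
}}

```text
time_s: 8.45
tool_pos: [0.51, -0.1109, 0.1827]
tool_rot: [-3.139, -0.001, 1.597]
force: [0.6, -0.0, -1.8]
gripper_width: 0.133
```

>>> {"method": "step_arm", "body": {
  "series": [0, 0, 0, 0, 0, 0, 0, 0, 0, 0, 0, 0, 0, 0, 0, 0]
}}

```text
time_s: 8.78
tool_pos: [0.5116, -0.1137, 0.1833]
tool_rot: [-3.141, 0.0, 1.593]
force: [0.4, 0.1, -0.6]
gripper_width: 0.137
```

Run:
```python
from h import *
go([.5107,-.1125,.183],91.1)
im=save("top","pics/t2.png");s=save("side","pics/s2.png")
o=np.hstack([cv2.resize(im[190:290,310:410],(400,400),interpolation=2),cv2.resize(s[200:300,310:410],(400,400),interpolation=2)])
cv2.imwrite("pics/c2.png",o)
y=np.radians(1.1);ax=np.array([-np.sin(y),np.cos(y)])
for e in(.0365,-.0365):
    p=np.array([.5107,-.1125])+ax*e;print("slot end",proj("side",[*p,.085]),proj("top",[*p,.085]))
t=sense()["tool_pos"]
for e in(.035,-.035):
    p=t[:2]+ax*e
    for z in(t[2]-.0654,t[2]+.0346):print("cass corner",proj("side",[*p,z]),proj("top",[*p,z]))
```

```text
t 8.7833 pos [ 0.5116 -0.1137  0.1833] rpy [-1.7996e+02  2.0000e-02  9.1250e+01] F [ 0.4  0.1 -0.6] w 0.137 
 shift mm [ 1.3 -0.9  0.3] turn 0.15
slot end [[342.86483792 254.9550113 ]] [[345.35428445 253.08053732]]
slot end [[358.0705861  242.66845445]] [[380.13973599 253.11898597]]
cass corner [[343.60449638 243.11705672]] [[347.03790345 251.18330948]]
cass corner [[344.93382205 206.8705655 ]] [[348.14404697 246.1539618 ]]
cass corner [[358.37488388 231.66831713]] [[381.33753025 251.21878336]]
cass corner [[360.36611207 196.51079175]] [[385.65599732 246.18537223]]
```

View pics/c2.png

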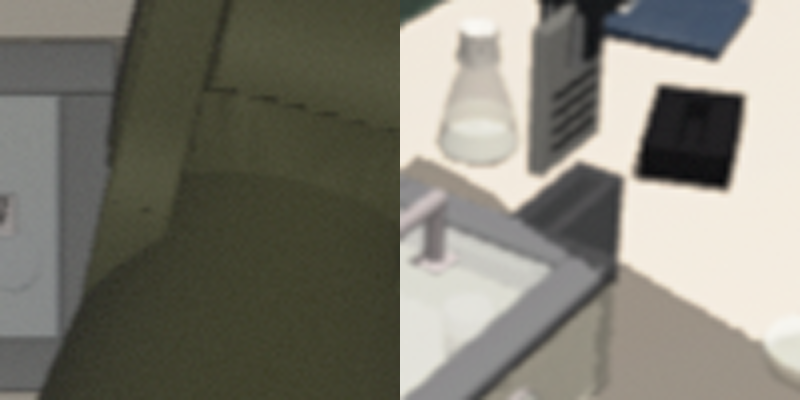

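The side view shows the cassette hanging upright over the pocket, with its lower near corner at about (344,243), which matches the projection. One closer look will settle the slot offset in the same camera.

Run:
```python
from h import *
s0=cv2.imread("pics/side0.png");s=cv2.imread("pics/s2.png")
f=lambda a:cv2.convertScaleAbs(cv2.resize(a[225:275,330:370],(400,500),interpolation=cv2.INTER_CUBIC),alpha=1.3)
cv2.imwrite("pics/c3.png",np.hstack([f(s0),f(s)]))
y=np.radians(1.1);X=np.array([np.cos(y),np.sin(y)]);Y=np.array([-X[1],X[0]]);c=np.array([.5107,-.1125]);t=sense()["tool_pos"]
cr=lambda p:((p-[330,225])*10+5).round().tolist()
for nm,a,b,c0,z in(("block",.018,.046,c,.085),("slot+chamf",.0105,.0395,c,.085),("cass bottom",.006,.035,t[:2],t[2]-.0654)):
    for i,j in((-1,1),(1,1),(1,-1),(-1,-1)):print(nm,i,j,cr(proj("side",[*(c0+X*a*i+Y*b*j),z])[0]))
```

```text
block -1 1 [174.0, 345.0]
block 1 1 [53.0, 298.0]
block 1 -1 [247.0, 146.0]
block -1 -1 [363.0, 187.0]
slot+chamf -1 1 [162.0, 323.0]
slot+chamf 1 1 [92.0, 296.0]
slot+chamf 1 -1 [258.0, 165.0]
slot+chamf -1 -1 [326.0, 189.0]
cass bottom -1 1 [161.0, 194.0]
cass bottom 1 1 [121.0, 179.0]
cass bottom 1 -1 [269.0, 65.0]
cass bottom -1 -1 [309.0, 79.0]
```

View pics/c3.png

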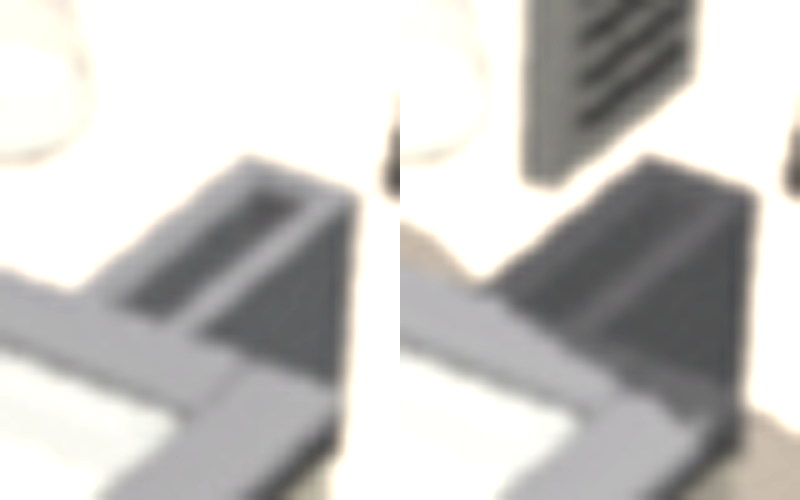

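The pocket and cassette agree with the projections to about 1 mm, allowing for bloom at the edges. I'll start down and watch the force.

>>> {"method": "step_arm", "body": {
  "series": [0.001, -0.001, 0.008, 0, 0, 0, 0.01, 0, 0, 0, 0.008, 0, 0, 0, 0.003, 0, 0, 0, 0, 0, 0, 0, 0, 0]
}}

```text
time_s: 9.38
tool_pos: [0.5104, -0.1119, 0.1543]
tool_rot: [-3.141, -0.0, 1.593]
force: [0.1, -0.2, 0.1]
gripper_width: 0.135
```

>>> {"method": "step_arm", "body": {
  "series": [0, 0, 0.002, 0, 0, 0, 0.002, 0, 0, 0, 0.002, 0, 0, 0, 0.002, 0, 0, 0, 0.002, 0, 0, 0, 0, 0]
}}

```text
time_s: 9.88
tool_pos: [0.512, -0.1141, 0.148]
tool_rot: [3.138, 0.005, 1.592]
force: [-5.1, -5.8, 19.6]
gripper_width: 0.14
```

>>> {"method": "step_arm", "body": {
  "series": [0, 0, -0.004, 0, 0, 0, -0.003, 0, 0, 0, 0, 0, 0, 0, 0, 0, 0, 0, 0, 0]
}}

```text
time_s: 10.3
tool_pos: [0.5105, -0.1118, 0.1514]
tool_rot: [-3.141, -0.0, 1.593]
force: [-0.3, 0.4, -1.6]
gripper_width: 0.129
```

Run:
```python
from h import *
go([.5107,-.1125,.15],91.1);print(sense()["wrist_torque"])
s=save("side","pics/s4.png")
f=lambda a:cv2.resize(a[215:275,325:373],(480,600),interpolation=cv2.INTER_CUBIC)
cv2.imwrite("pics/c4.png",cv2.convertScaleAbs(f(s),alpha=1.0))
```

```text
t 10.3 pos [ 0.5105 -0.1118  0.1514] rpy [-1.7997e+02 -1.0000e-02  9.1280e+01] F [-0.3  0.4 -1.6] w 0.129 
 shift mm [-0.7  0.2  1.4] turn 0.18
[-0.01153171 -0.00205409 -0.04445526]
```

View pics/c4.png

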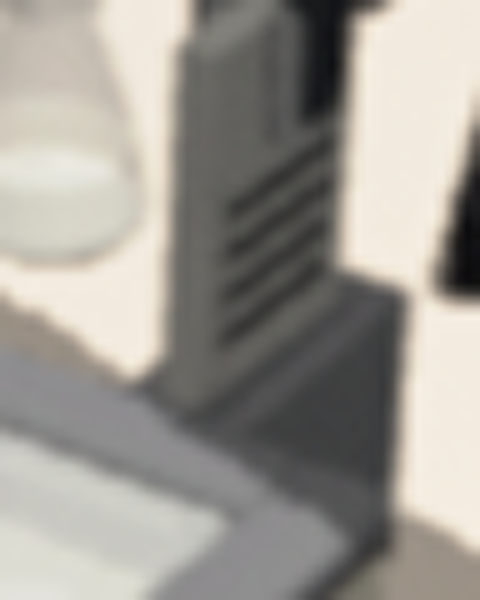

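Contact pushed the tool toward -x and -y, and the picture shows the cassette slightly toward the back (+x). I'll shift by about 1.3 mm in both and try again gently.

>>> {"method": "step_arm", "body": {
  "series": [-0.0013, -0.0013, 0, 0, 0, 0, 0.002, 0, 0, 0, 0.002, 0, 0, 0, 0.001, 0, 0, 0, 0.001, 0, 0, 0, 0, 0, 0, 0, 0, 0]
}}

```text
time_s: 10.93
tool_pos: [0.5099, -0.1144, 0.1479]
tool_rot: [3.14, 0.003, 1.593]
force: [-5.7, -3.0, 16.4]
gripper_width: 0.136
```

```bash
python3 -c "
from h import *
go([.5107,-.1125,.15],91.1);print(sense()['wrist_torque'])"
```

```text
t 10.9333 pos [ 0.5099 -0.1144  0.1479] rpy [1.799e+02 1.500e-01 9.126e+01] F [-5.7 -3.  16.4] w 0.136 
 shift mm [ 1.9  0.9 -2.1] turn 0.16
[-0.19934048  1.45256199  0.18821554]
```

>>> {"method": "step_arm", "body": {
  "series": [0, 0, -0.003, 0, -0.0008, -0.0015, 0, 0, 0, 0, 0, 0, 0, 0, 0.002, 0, 0, 0, 0.001, 0, 0, 0, 0.001, 0, 0, 0, 0, 0]
}}

```text
time_s: 11.52
tool_pos: [0.509, -0.1157, 0.1469]
tool_rot: [3.139, 0.004, 1.593]
force: [-4.5, -3.9, 18.6]
gripper_width: 0.133
```

```bash
python3 -c "
from h import *
go([.5107,-.1125,.15],91.1);print(sense()['wrist_torque'])"
```

```text
t 11.5167 pos [ 0.509  -0.1157  0.1469] rpy [179.86   0.21  91.24] F [-4.5 -3.9 18.6] w 0.133 
 shift mm [ 3.2  1.8 -3.1] turn 0.14
[-0.55163899  1.06349747  0.11346733]
```

It's going deeper, so I'll continue in the same direction.

>>> {"method": "step_arm", "body": {
  "series": [0, 0, -0.003, 0, -0.001, -0.0015, 0, 0, 0, 0, 0, 0, 0, 0, 0.002, 0, 0, 0, 0.001, 0, 0, 0, 0.001, 0, 0, 0, 0, 0]
}}

```text
time_s: 12.1
tool_pos: [0.5083, -0.1168, 0.146]
tool_rot: [3.138, 0.004, 1.592]
force: [0.2, -4.0, 16.3]
gripper_width: 0.132
```

```bash
python3 -c "
from h import *
go([.5107,-.1125,.15],91.1);print(sense()['wrist_torque'])"
```

```text
t 12.1 pos [ 0.5083 -0.1168  0.146 ] rpy [179.78   0.22  91.24] F [ 0.2 -4.  16.3] w 0.132 
 shift mm [ 4.2  2.5 -4. ] turn 0.14
[-0.45767377 -0.12636716  0.05896852]
```

x is clear now. Only y remains.

>>> {"method": "step_arm", "body": {
  "series": [0, 0, -0.003, 0, -0.0018, -0.0002, 0, 0, 0, 0, 0, 0, 0, 0, 0.002, 0, 0, 0, 0.001, 0, 0, 0, 0.001, 0, 0, 0, 0, 0]
}}

```text
time_s: 12.68
tool_pos: [0.5082, -0.1185, 0.1449]
tool_rot: [3.138, 0.004, 1.592]
force: [1.0, -4.7, 16.4]
gripper_width: 0.134
```

```bash
python3 -c "
from h import *
go([.5107,-.1125,.15],91.1);print(sense()['wrist_torque'])"
```

```text
t 12.6833 pos [ 0.5082 -0.1185  0.1449] rpy [179.77   0.2   91.24] F [ 1.  -4.7 16.4] w 0.134 
 shift mm [ 6.   2.6 -5.1] turn 0.14
[-0.54588713 -0.33247251 -0.01965658]
```

>>> {"method": "step_arm", "body": {
  "series": [0, 0, -0.003, 0, 0, 0, 0, 0, 0, 0, 0, 0]
}}

```text
time_s: 12.93
tool_pos: [0.5079, -0.1173, 0.1461]
tool_rot: [3.139, 0.001, 1.593]
force: [5.6, -1.2, 2.5]
gripper_width: 0.134
```

Run:
```python
from h import *
go([.5107,-.1125,.15],91.1)
s=save("side","pics/s5.png")
f=lambda a:cv2.resize(a[205:275,325:373],(411,600),interpolation=cv2.INTER_CUBIC)
cv2.imwrite("pics/c5.png",np.hstack([f(s),f(cv2.imread("pics/s4.png"))[:,:380]]))
```

```text
t 12.9333 pos [ 0.5079 -0.1173  0.1461] rpy [1.7984e+02 5.0000e-02 9.1270e+01] F [ 5.6 -1.2  2.5] w 0.134 
 shift mm [ 4.8  2.9 -3.9] turn 0.17
```

View pics/c5.png

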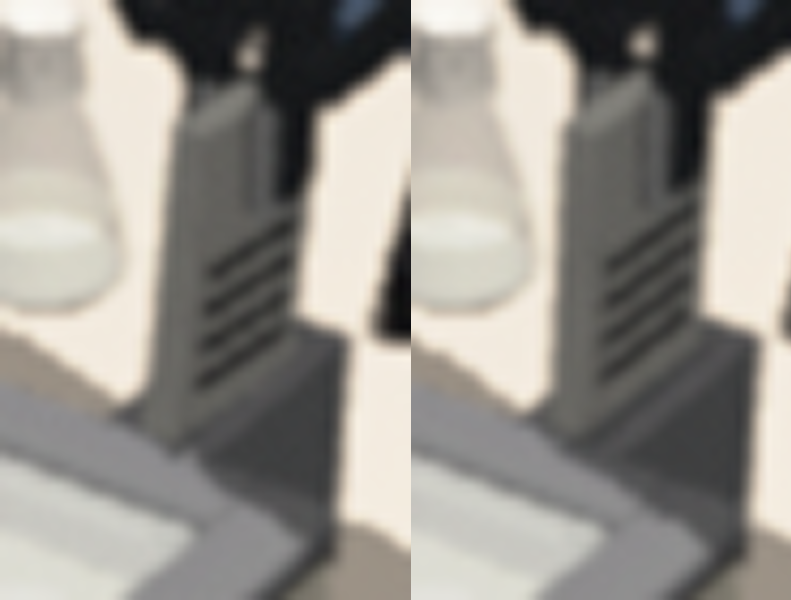

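The last picture shows the cassette tilted about the jaw axis, with its foot pushed toward +y by a one-sided corner contact. I'll lift it out and press its foot flat on the free worktop between pocket and stand to straighten it, then retry with a firmer grip.

>>> {"method": "step_arm", "body": {
  "series": [0, 0, -0.01, 0, 0, 0, -0.015, 0, 0, 0, -0.015, 0, -0.02, 0, 0, 0, -0.03, 0, 0, 0, -0.03, 0, 0, 0, -0.025, 0, 0, 0, -0.008, 0, 0, 0]
}}

```text
time_s: 13.65
tool_pos: [0.507, -0.2324, 0.1842]
tool_rot: [-3.138, 0.0, 1.59]
force: [-0.6, 0.9, -1.0]
gripper_width: 0.135
```

>>> {"method": "step_arm", "body": {
  "series": [0, 0, 0.015, 0, 0, 0, 0.02, 0, 0, 0, 0.02, 0, 0, 0, 0.02, 0, 0, 0, 0.02, 0, 0, 0, 0.01, 0, 0, 0, 0, 0, 0, 0, 0, 0]
}}

```text
time_s: 14.32
tool_pos: [0.5078, -0.2292, 0.0801]
tool_rot: [-3.139, -0.001, 1.593]
force: [-0.5, -0.7, -0.9]
gripper_width: 0.136
```

>>> {"method": "step_arm", "body": {
  "series": [0, 0, 0.006, 0, 0, 0, 0.003, 0, 0, 0, 0.002, 0, 0, 0, 0.002, 0, 0, 0, 0.002, 0, 0, 0, 0, 0],
  "grip_force": 25
}}

```text
time_s: 14.82
tool_pos: [0.5093, -0.23, 0.0669]
tool_rot: [3.141, 0.0, 1.593]
force: [-1.8, 0.7, 6.0]
gripper_width: 0.137
```

>>> {"method": "step_arm", "body": {
  "series": [0, 0, 0.001, 0, 0, 0, 0.001, 0, 0, 0, 0, 0, 0, 0, 0, 0]
}}

```text
time_s: 15.15
tool_pos: [0.5095, -0.23, 0.0666]
tool_rot: [3.139, 0.001, 1.593]
force: [-5.6, 4.5, 20.8]
gripper_width: 0.133
```

```bash
python3 -c "
from h import *
go([.5107,-.1125,.15],91.1);print(sense()['wrist_torque'])"
```

```text
t 15.15 pos [ 0.5095 -0.23    0.0666] rpy [1.7988e+02 3.0000e-02 9.1270e+01] F [-5.6  4.5 20.8] w 0.133 
 shift mm [117.4   4.  -83.4] turn 0.17
[ 0.7964812   1.59176562 -0.11359455]
```

>>> {"method": "step_arm", "body": {
  "series": [0, 0, 0.001, 0, 0, 0, 0.001, 0, 0, 0, 0, 0, 0, 0, 0, 0],
  "grip_force": 20
}}

```text
time_s: 15.48
tool_pos: [0.51, -0.2298, 0.0663]
tool_rot: [3.138, 0.001, 1.593]
force: [-9.2, 6.9, 35.2]
gripper_width: 0.134
```

Run:
```python
from h import *
go([.5107,-.1125,.15],91.1);print(sense()['wrist_torque'])
s=save("side","pics/s6.png")
p=sense()["tool_pos"];y=np.radians(1.27);Y=np.array([-np.sin(y),np.cos(y)]);X=np.array([Y[1],-Y[0]])
x0,y0=(proj("side",[p[0],p[1],.04])[0]-[30,40]).astype(int)
c=cv2.resize(s[y0:y0+75,x0:x0+60],(480,600),interpolation=cv2.INTER_CUBIC)
for i,j in((-1,1),(-1,-1),(1,1)):   # ideal upright edges, drawn only to compare by eye
    a,b=[((proj("side",[*(p[:2]+X*.006*i+Y*.035*j),z])[0]-[x0,y0])*8+3.5).astype(int).tolist() for z in(0,.1)]
    cv2.line(c,a,b,(0,0,255),1)
cv2.imwrite("pics/c6.png",c)
```

```text
t 15.4833 pos [ 0.51   -0.2298  0.0663] rpy [1.798e+02 4.000e-02 9.127e+01] F [-9.2  6.9 35.2] w 0.134 
 shift mm [117.3   3.6 -83.7] turn 0.17
[ 1.32685852  2.56068075 -0.18596298]
```

View pics/c6.png

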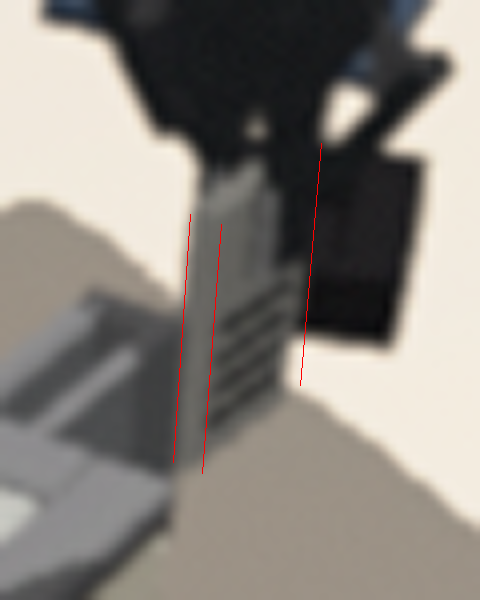

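The cassette is upright again: its edges run parallel to the red reference edges and it's centred within about 1 mm. Pressing on flat worktop gave the same fx/fz of about -0.26, so that x force was only arm compliance. The real chamfer signal was in y (toward -y), so I'm aiming for about (0.510, -0.1146) with a firmer grip.

>>> {"method": "step_arm", "body": {
  "series": [0, 0, -0.004, 0, 0, 0, -0.004, 0, 0, 0, 0, 0],
  "grip_force": 70
}}

```text
time_s: 15.78
tool_pos: [0.5095, -0.2302, 0.0707]
tool_rot: [3.14, 0.001, 1.593]
force: [1.0, 0.0, -0.4]
gripper_width: 0.133
```

>>> {"method": "step_arm", "body": {
  "series": [0, 0, -0.02, 0, 0, 0, -0.025, 0, 0, 0, -0.025, 0, 0, 0, -0.022, 0, 0, 0, -0.01, 0, 0, 0, 0, 0]
}}

```text
time_s: 16.28
tool_pos: [0.5104, -0.2307, 0.1738]
tool_rot: [3.138, 0.002, 1.593]
force: [0.6, -0.4, -0.7]
gripper_width: 0.131
```

>>> {"method": "step_arm", "body": {
  "series": [0.01, 0, 0, 0, 0.02, 0, 0, 0, 0.025, 0, 0, 0, 0.025, 0, 0, 0, 0.02, 0, 0, 0, 0.01, 0, 0, 0, 0.004, 0, 0, 0, 0, 0, 0, 0]
}}

```text
time_s: 16.95
tool_pos: [0.5057, -0.1151, 0.1707]
tool_rot: [-3.14, -0.0, 1.594]
force: [0.7, -0.2, -2.1]
gripper_width: 0.132
```

>>> {"method": "step_arm", "body": {
  "series": [0, 0, 0, 0, 0, 0, 0, 0, 0, 0, 0, 0]
}}

```text
time_s: 17.2
tool_pos: [0.5063, -0.1169, 0.1717]
tool_rot: [-3.142, 0.0, 1.592]
force: [0.6, 0.1, -0.8]
gripper_width: 0.127
```

```bash
python3 -c "
from h import *
go([.51,-.1146,.152],91.15)"
```

```text
t 17.2 pos [ 0.5063 -0.1169  0.1717] rpy [-1.800e+02  2.000e-02  9.119e+01] F [ 0.6  0.1 -0.8] w 0.127 
 shift mm [ 2.2  3.7 19.7] turn 0.04
```

>>> {"method": "step_arm", "body": {
  "series": [0.0022, 0.0037, 0.006, 0, 0, 0, 0.008, 0, 0, 0, 0.004, 0, 0, 0, 0, 0, 0, 0, 0, 0, 0, 0, 0, 0]
}}

```text
time_s: 17.7
tool_pos: [0.5099, -0.1137, 0.1537]
tool_rot: [-3.141, -0.0, 1.593]
force: [0.1, -0.2, -0.7]
gripper_width: 0.131
```

>>> {"method": "step_arm", "body": {
  "series": [0, 0, 0.002, 0, 0, 0, 0.002, 0, 0, 0, 0.001, 0, 0, 0, 0.001, 0, 0, 0, 0, 0]
}}

```text
time_s: 18.12
tool_pos: [0.5098, -0.1137, 0.1476]
tool_rot: [-3.141, -0.0, 1.593]
force: [0.5, -0.0, -0.7]
gripper_width: 0.13
```

```bash
python3 -c "
from h import *
go([.51,-.1146,.152],91.15);print(sense()['wrist_torque'])"
```

```text
t 18.1167 pos [ 0.5098 -0.1137  0.1476] rpy [-179.99   -0.     91.27] F [ 0.5 -0.  -0.7] w 0.13 
 shift mm [-1.   0.1 -4.4] turn 0.12
[-0.00568426 -0.03981799  0.00264449]
```

It's in the mouth with no force. I'll keep going down.

>>> {"method": "step_arm", "body": {
  "series": [0, 0, 0.002, 0, 0, 0, 0.002, 0, 0, 0, 0.002, 0, 0, 0, 0.002, 0, 0, 0, 0, 0]
}}

```text
time_s: 18.53
tool_pos: [0.5112, -0.1166, 0.1435]
tool_rot: [3.138, 0.007, 1.592]
force: [-7.2, -7.4, 25.1]
gripper_width: 0.13
```

>>> {"method": "step_arm", "body": {
  "series": [0, 0, 0.003, 0, 0, 0, 0.003, 0, 0, 0, 0.003, 0, 0, 0, 0.003, 0, 0, 0, 0, 0]
}}

```text
time_s: 18.95
tool_pos: [0.5128, -0.1228, 0.1352]
tool_rot: [3.135, 0.02, 1.589]
force: [-12.9, -25.8, 46.7]
gripper_width: 0.132
```

The force is rising on the y side, so I'm backing off.

>>> {"method": "step_arm", "body": {
  "series": [0, 0, -0.008, 0, 0, 0, -0.008, 0, 0, 0, -0.008, 0, 0, 0, 0, 0, 0, 0, 0, 0, 0, 0, 0, 0]
}}

```text
time_s: 19.45
tool_pos: [0.5096, -0.113, 0.151]
tool_rot: [-3.14, -0.001, 1.594]
force: [-0.1, -0.5, -2.0]
gripper_width: 0.13
```

Run:
```python
from h import *
go([.51,-.1146,.152],91.15)
s=save("side","pics/s7.png")
p=sense()["tool_pos"];y=np.radians(1.2);X=np.array([np.cos(y),np.sin(y)]);Y=np.array([-X[1],X[0]])
x0,y0=325,195
c=cv2.resize(s[y0:y0+75,x0:x0+50],(400,600),interpolation=cv2.INTER_CUBIC);d=c.copy()
def L(P,col):
    q=((proj("side",P)-[x0,y0])*8+3.5).astype(np.int32);cv2.polylines(d,[q],False,col,1)
for i,j in((-1,1),(-1,-1),(1,1)):L([[*(p[:2]+X*.006*i+Y*.035*j),z] for z in(p[2]-.066,p[2]+.034)],(0,0,255))
c0=np.array([.51,-.1125])
for a,b in((.018,.046),(.0075,.0365)):L([[*(c0+X*a*i+Y*b*j),.085] for i,j in((1,1),(1,-1),(-1,-1),(-1,1),(1,1))],(255,0,0))
cv2.imwrite("pics/c7.png",np.hstack([c,d]))
```

```text
t 19.45 pos [ 0.5096 -0.113   0.151 ] rpy [-1.7993e+02 -6.0000e-02  9.1310e+01] F [-0.1 -0.5 -2. ] w 0.13 
 shift mm [-1.6  0.4 -1. ] turn 0.16
```

View pics/c7.png

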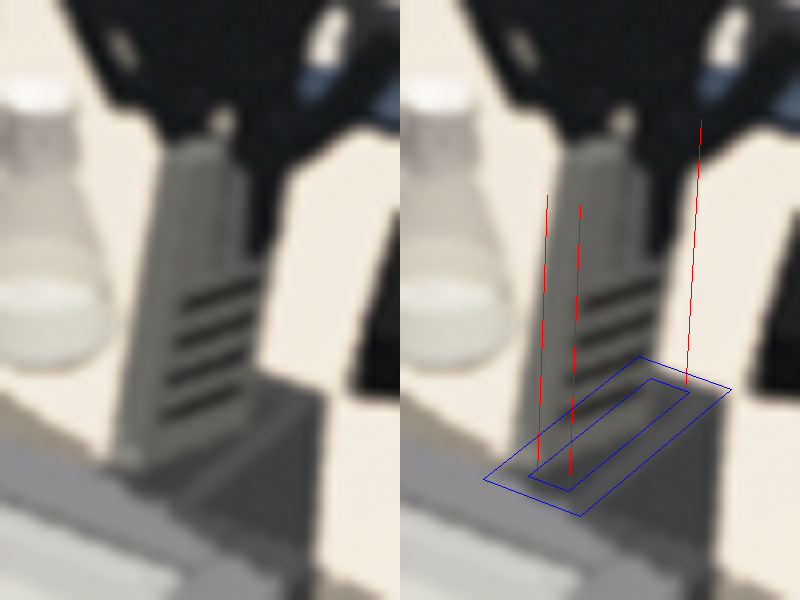

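The cassette is tilted again, foot toward +y, so its +y corner is what catches. The slot centre must lie further toward -y: the settled y was -0.113, while the top-view estimate relative to the cassette gives -0.1147. I'll straighten it on the worktop again and retry further toward -y in smaller steps.

>>> {"method": "step_arm", "body": {
  "series": [0, 0, -0.015, 0, 0, 0, -0.02, 0, -0.02, 0, 0, 0, -0.03, 0, 0, 0, -0.03, 0, 0, 0, -0.025, 0, 0, 0, -0.012, 0, 0.01, 0, 0, 0, 0.02, 0]
}}

```text
time_s: 20.17
tool_pos: [0.5141, -0.2335, 0.1576]
tool_rot: [3.138, 0.002, 1.59]
force: [0.6, -0.2, -1.2]
gripper_width: 0.131
```

>>> {"method": "step_arm", "body": {
  "series": [0, 0, 0.02, 0, 0, 0, 0.02, 0, 0, 0, 0.02, 0, 0, 0, 0.01, 0, 0, 0, 0.005, 0, 0, 0, 0.003, 0, 0, 0, 0, 0, 0, 0, 0, 0],
  "grip_force": 20
}}

```text
time_s: 20.83
tool_pos: [0.5132, -0.2308, 0.0796]
tool_rot: [3.14, 0.0, 1.593]
force: [-0.7, 0.3, -0.8]
gripper_width: 0.133
```

>>> {"method": "step_arm", "body": {
  "series": [0, 0, 0.003, 0, 0, 0, 0.003, 0, 0, 0, 0.002, 0, 0, 0, 0.002, 0, 0, 0, 0.002, 0, 0, 0, 0.002, 0, 0, 0, 0, 0]
}}

```text
time_s: 21.42
tool_pos: [0.5129, -0.2307, 0.0666]
tool_rot: [3.14, 0.0, 1.593]
force: [-4.0, 3.6, 14.8]
gripper_width: 0.129
```

>>> {"method": "step_arm", "body": {
  "series": [0, 0, 0.001, 0, 0, 0, 0.001, 0, 0, 0, 0.001, 0, 0, 0, 0, 0, 0, 0, 0, 0]
}}

```text
time_s: 21.83
tool_pos: [0.5132, -0.2307, 0.0662]
tool_rot: [3.139, 0.001, 1.593]
force: [-9.3, 7.0, 37.4]
gripper_width: 0.134
```

```bash
python3 -c "
from h import *
go([.51,-.1146,.152],91.15);print(sense()['wrist_torque'])"
```

```text
t 21.8333 pos [ 0.5132 -0.2307  0.0662] rpy [1.7985e+02 5.0000e-02 9.1260e+01] F [-9.3  7.  37.4] w 0.134 
 shift mm [116.1  -0.5 -85.9] turn 0.11
[ 1.29558379  2.99684651 -0.13369703]
```

It's straight: the same 66.2 mm to the foot as before. I'll lift, grip hard and go back.

>>> {"method": "step_arm", "body": {
  "series": [0, 0, -0.004, 0, 0, 0, -0.006, 0, 0, 0, -0.02, 0, 0, 0, -0.025, 0, 0, 0, -0.025, 0, 0, 0, -0.02, 0, 0, 0, -0.01, 0, 0, 0, 0, 0],
  "grip_force": 110
}}

```text
time_s: 22.5
tool_pos: [0.5141, -0.2314, 0.174]
tool_rot: [3.138, 0.002, 1.593]
force: [0.6, -0.2, -1.5]
gripper_width: 0.127
```

>>> {"method": "step_arm", "body": {
  "series": [0.01, 0, 0, 0, 0.02, 0, 0, 0, 0.025, 0, 0, 0, 0.025, 0, 0, 0, 0.02, 0, 0, 0, 0.01, 0, 0, 0, 0.004, 0, 0, 0, 0, 0, 0, 0]
}}

```text
time_s: 23.17
tool_pos: [0.5094, -0.1158, 0.1708]
tool_rot: [-3.14, -0.0, 1.594]
force: [-0.1, -0.9, -0.9]
gripper_width: 0.126
```

>>> {"method": "step_arm", "body": {
  "series": [0, 0, 0, 0, 0, 0, 0, 0, 0, 0, 0, 0, 0, 0, 0, 0]
}}

```text
time_s: 23.5
tool_pos: [0.5101, -0.1175, 0.1718]
tool_rot: [3.142, 0.0, 1.592]
force: [-1.2, 0.3, -1.2]
gripper_width: 0.131
```

```bash
python3 -c "
from h import *
go([.51,-.1158,.153],91.15)"
```

```text
t 23.5 pos [ 0.5101 -0.1175  0.1718] rpy [1.80e+02 1.00e-02 9.12e+01] F [-1.2  0.3 -1.2] w 0.131 
 shift mm [ 1.7 -0.  18.8] turn 0.05
```

>>> {"method": "step_arm", "body": {
  "series": [0.0007, 0, 0.006, 0, 0, 0, 0.008, 0, 0, 0, 0.006, 0, 0, 0, 0.002, 0, 0, 0, 0.002, 0, 0, 0, 0, 0, 0, 0, 0, 0]
}}

```text
time_s: 24.08
tool_pos: [0.51, -0.116, 0.1477]
tool_rot: [-3.141, -0.0, 1.593]
force: [-0.7, -0.2, -0.7]
gripper_width: 0.124
```

>>> {"method": "step_arm", "body": {
  "series": [0, 0, 0.001, 0, 0, 0, 0.001, 0, 0, 0, 0.001, 0, 0, 0, 0, 0]
}}

```text
time_s: 24.42
tool_pos: [0.5103, -0.116, 0.1451]
tool_rot: [3.141, 0.0, 1.593]
force: [0.2, 0.1, 0.3]
gripper_width: 0.124
```

>>> {"method": "step_arm", "body": {
  "series": [0, 0, 0.001, 0, 0, 0, 0.001, 0, 0, 0, 0.001, 0, 0, 0, 0, 0]
}}

```text
time_s: 24.75
tool_pos: [0.5101, -0.1164, 0.1417]
tool_rot: [3.141, 0.001, 1.593]
force: [0.4, -2.4, 0.2]
gripper_width: 0.132
```

```bash
python3 -c "
from h import *
go([.51,-.1158,.103],91.15);print(sense()['wrist_torque'])"
```

```text
t 24.75 pos [ 0.5101 -0.1164  0.1417] rpy [1.7999e+02 6.0000e-02 9.1250e+01] F [ 0.4 -2.4  0.2] w 0.132 
 shift mm [ 0.6 -0.1 38.7] turn 0.1
[-0.4328186  -0.20944436 -0.0246418 ]
```

It's past the chamfer, with only a light side force of -2.4 N in y. I'll ease 0.8 mm toward -y and continue.

>>> {"method": "step_arm", "body": {
  "series": [-0.0008, 0, 0.001, 0, 0, 0, 0.002, 0, 0, 0, 0.002, 0, 0, 0, 0, 0]
}}

```text
time_s: 25.08
tool_pos: [0.5101, -0.1168, 0.1375]
tool_rot: [3.141, -0.0, 1.593]
force: [-2.6, -1.0, 7.5]
gripper_width: 0.129
```

>>> {"method": "step_arm", "body": {
  "series": [0, 0, 0.002, 0, 0, 0, 0.002, 0, 0, 0, 0.002, 0, 0, 0, 0, 0]
}}

```text
time_s: 25.42
tool_pos: [0.5122, -0.119, 0.1354]
tool_rot: [3.136, 0.005, 1.592]
force: [-7.8, -7.1, 33.1]
gripper_width: 0.126
```

>>> {"method": "step_arm", "body": {
  "series": [0, 0, -0.003, 0, 0, 0, -0.002, 0, 0, 0, 0, 0, 0, 0, 0, 0]
}}

```text
time_s: 25.75
tool_pos: [0.5112, -0.118, 0.1366]
tool_rot: [3.139, 0.003, 1.592]
force: [0.3, -6.2, 7.5]
gripper_width: 0.127
```

Run:
```python
from h import *
go([.51,-.1158,.103],91.15);print(sense()['wrist_torque'])
s=save("side","pics/s8.png");t=save("top","pics/t8.png")
p=sense()["tool_pos"];y=np.radians(1.2);X=np.array([np.cos(y),np.sin(y)]);Y=np.array([-X[1],X[0]])
x0,y0=325,195
c=cv2.resize(s[y0:y0+75,x0:x0+50],(400,600),interpolation=cv2.INTER_CUBIC);d=c.copy()
def L(P,col):
    q=((proj("side",P)-[x0,y0])*8+3.5).astype(np.int32);cv2.polylines(d,[q],False,col,1)
for i,j in((-1,1),(-1,-1),(1,1)):L([[*(p[:2]+X*.006*i+Y*.035*j),z] for z in(p[2]-.066,p[2]+.034)],(0,0,255))
c0=np.array([.51,-.116])
for a,b in((.018,.046),(.0075,.0365)):L([[*(c0+X*a*i+Y*b*j),.085] for i,j in((1,1),(1,-1),(-1,-1),(-1,1),(1,1))],(255,0,0))
cv2.imwrite("pics/c8.png",np.hstack([c,d]))
```

```text
t 25.75 pos [ 0.5112 -0.118   0.1366] rpy [1.7988e+02 1.6000e-01 9.1240e+01] F [ 0.3 -6.2  7.5] w 0.127 
 shift mm [ 2.4 -1.2 33.6] turn 0.09
[-1.17384076 -0.12230316  0.046083  ]
```

View pics/c8.png

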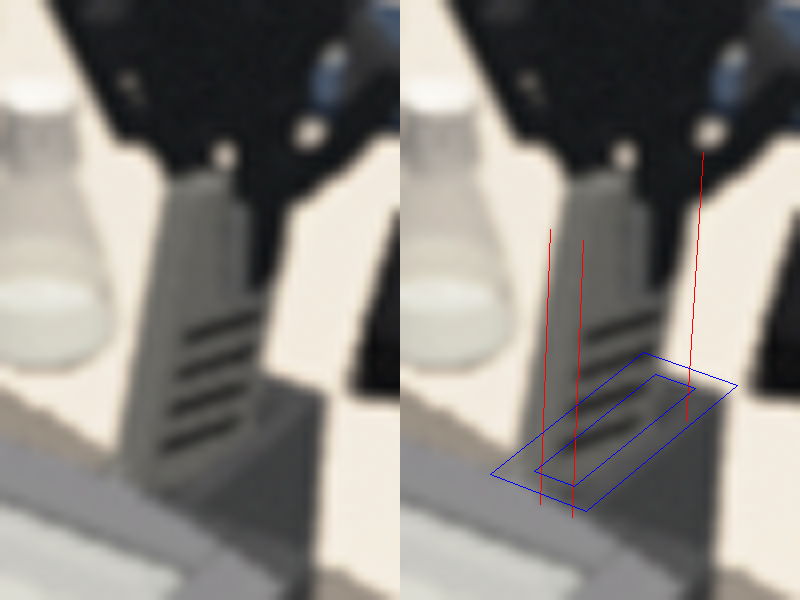

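The picture shows the cassette tilted again: its -y end is in the slot and its +y corner rides on the rim. The arm's side compliance under load causes the tilt. Since the slot now traps it, I'll loosen the jaws slightly so it can settle under its own weight, using the fingers as guards.

>>> {"method": "step_arm", "body": {
  "series": [0, 0, 0, 0, 0, 0, 0, 0, 0, 0, 0, 0, 0, 0, 0, 0],
  "fingers": 0.4,
  "grip_force": 30
}}

```text
time_s: 26.18
tool_pos: [0.5094, -0.1162, 0.1351]
tool_rot: [-3.14, -0.001, 1.593]
force: [0.3, -0.2, -0.3]
gripper_width: 0.301
```

Run:
```python
from h import *
go([.51,-.1158,.14],91.15)
s=save("side","pics/s9.png")
a=cv2.imread("pics/s8.png")[185:270,320:380];b=s[185:270,320:380]
print(cv2.absdiff(a,b).mean())
# lowest vent rows: dark stripes on face, along column 350
for n,q in(("before",a),("after",b)):
    g=cv2.cvtColor(q,cv2.COLOR_BGR2GRAY);print(n);print(g[20:80:2,18:40:2].T)
cv2.imwrite("pics/c9.png",np.hstack([cv2.resize(b,(423,600),interpolation=cv2.INTER_CUBIC)]))
```

```text
t 26.1833 pos [ 0.5094 -0.1162  0.1351] rpy [-1.7992e+02 -6.0000e-02  9.1290e+01] F [ 0.3 -0.2 -0.3] w 0.301 
 shift mm [ 0.4  0.6 -4.9] turn 0.14
14.883464052287582
before
[[ 23  26  75 156 225 234 234 234 234 231 225 219 208 193 202 204 204 229
  237 236 235 234 224 160 125 140 142 143 134 167]
 [ 69  28  23  32 169 235 234 234 234 234 235 235 234 233 229 224 230 224
  211 198 170 142 127 115 120 128 142 141 139 135]
 [ 45  48  29  27 141 233 235 235 235 233 233 230 223 208 183 160 142 122
  110 106 106 106 108 105 102 108 128 142 141 133]
 [ 25  23  24  23  48 155 213 220 206 181 150 133 120 110 106 105 106 106
  105 103 102  99  95  86  96  93 105 140 141 135]
 [ 25  24  24  25  25  28  94 123 110 107 106 106 106 103 103 101  97  97
   87  94  75  81  72  67  98  88  80 125 142 140]
 [ 25  23  24  25  23  30  94 111 103 102 102  98  97  97  97  88  61  88
   51  88  48  88  54  86  97  81  79  99 138 142]
 [ 27  24  23  29  27  39 119 106  97  97  96  97  96  97  95  71  65  81
   63  81  53  83  54  94  91  83  72  76 111 140]
 [ 24  25  23  26 110 126 108  93  89  85  88  90  8
[... 1130 characters left out ...]
 75 129 137 123 122 116
  105  95  66  84  83  44  85  92  83 114 138 142]
 [ 24  42  74  96 153 150  94  95  99  91  80 110 123 124 120 113 101  93
   59  86  74  42  83  74  59  83  71  76 104 137]
 [ 25 118 216 231 235 233 229 214 189 142 124 125 120 111 101  89  58  86
   69  47  84  69  47  82  80  75  64  71  83 119]
 [ 25  65 154 176 218 233 189 136 123 119 110 101  91  84  85  93  69  47
   85  68  48  84  70  74  77  65  62  65  76 100]
 [ 25  25  23  27  78 117  92  69  87  84  82  83  84  85  89  92  94  68
   56  90  68  72  85  79  65  63  64  65  72  85]
 [ 26  23  25  26  24  23  24  24  37  70  72  68  67  61  75  94  94  93
   68  74  89  82  81  68  64  65  64  64  68  83]]
```

View pics/c9.png

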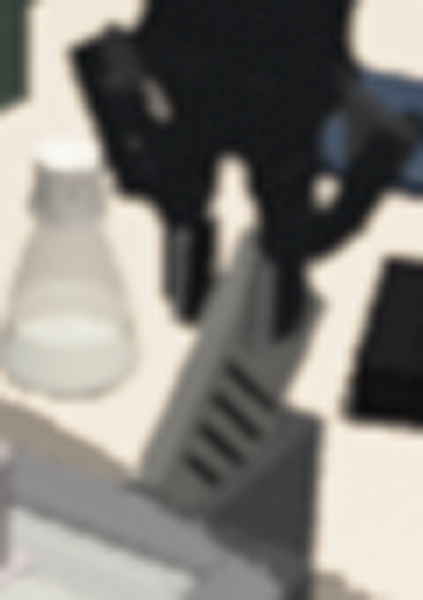

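Let loose, the cassette pivoted on its +y corner and now leans about 27° toward -y, with its -y end in the slot. I'll move the jaws over its middle, regrip, lift, straighten it on the worktop, and go in further toward -y.

>>> {"method": "step_arm", "body": {
  "series": [-0.014, 0, 0.003, 0, -0.014, 0, 0.005, 0, 0, 0, 0.004, 0, 0, 0, 0, 0]
}}

```text
time_s: 26.57
tool_pos: [0.5098, -0.1446, 0.1227]
tool_rot: [-3.14, -0.001, 1.592]
force: [-0.7, 0.2, 0.4]
gripper_width: 0.301
```

>>> {"method": "step_arm", "body": {
  "series": [0, 0, 0, 0, 0, 0, 0, 0, 0, 0, 0, 0, 0, 0, 0, 0],
  "fingers": 1,
  "grip_force": 50
}}

```text
time_s: 26.9
tool_pos: [0.5106, -0.1443, 0.1239]
tool_rot: [3.142, -0.0, 1.594]
force: [0.5, -0.2, -0.8]
gripper_width: 0.129
```

>>> {"method": "step_arm", "body": {
  "series": [0, 0, -0.015, 0, 0, 0, -0.02, 0, 0, 0, -0.022, 0, -0.02, 0, -0.01, 0, -0.03, 0, 0, 0, -0.025, 0, 0, 0, -0.013, 0, 0.01, 0, 0, 0, 0.025, 0]
}}

```text
time_s: 27.57
tool_pos: [0.5152, -0.2362, 0.1583]
tool_rot: [3.135, 0.004, 1.59]
force: [1.2, 0.1, -1.6]
gripper_width: 0.135
```

>>> {"method": "step_arm", "body": {
  "series": [0, 0, 0.025, 0, 0, 0, 0.025, 0, 0, 0, 0.02, 0, 0, 0, 0.005, 0, 0, 0, 0, 0, 0, 0, 0, 0],
  "grip_force": 20
}}

```text
time_s: 28.07
tool_pos: [0.5134, -0.2401, 0.0818]
tool_rot: [3.141, 0.015, 1.59]
force: [-1.0, -21.7, -0.9]
gripper_width: 0.129
```

```bash
python3 -c "
from h import *
go([.51,-.1158,.14],91.15);save('side','pics/s10.png')"
```

```text
t 28.0667 pos [ 0.5134 -0.2401  0.0818] rpy [179.98   0.88  91.08] F [ -1.  -21.7  -0.9] w 0.129 
 shift mm [123.4  -1.1 -60.1] turn -0.07
```

The tilted foot touched the pocket's end face. I'll lift and shift forward to open worktop at x≈0.445.

>>> {"method": "step_arm", "body": {
  "series": [-0.01, 0, -0.01, 0, 0, -0.02, -0.01, 0, 0, -0.025, 0, 0, 0, -0.023, 0, 0, 0, 0, 0.01, 0, 0, 0, 0.005, 0, 0, 0, 0, 0, 0, 0, 0, 0]
}}

```text
time_s: 28.78
tool_pos: [0.4453, -0.2439, 0.0853]
tool_rot: [-3.141, -0.001, 1.593]
force: [0.4, 0.3, -0.9]
gripper_width: 0.133
```

Run:
```python
from h import *
go([.51,-.1158,.14],91.15);print(sense()['wrist_torque'])
s=save('side','pics/s11.png');p=sense()['tool_pos']
# cassette silhouette: neutral mid grey near TCP
q=proj("side",[[p[0],p[1],p[2]-.02],[p[0],p[1]+.05,0],[p[0],p[1]-.05,0]]);print(q.round())
x0,y0=(q[0]-[30,30]).astype(int);g=s[y0:y0+80,x0:x0+60].astype(int)
v=g.mean(2);m=(v>70)&(v<135)&(g[...,2]-g[...,0]<9)
for r in m[::2]:print("".join(".#"[int(k)] for k in r))
```

```text
t 28.7833 pos [ 0.4453 -0.2439  0.0853] rpy [-1.7998e+02 -3.0000e-02  9.1300e+01] F [ 0.4  0.3 -0.9] w 0.133 
 shift mm [126.7  67.6 -54.6] turn 0.15
[-0.05553352  0.02348487  0.02702845]
[[397. 242.]
 [386. 270.]
 [403. 254.]]
.......###..................................................
.................#..........................................
............................................................
................................#...........................
............................................................
...............................####.........................
..............................#####.........................
...........................#######..........................
...........................#########........................
.........................###########........................
........................##.#########........................
.......................##..########.........................
.....................##############..#......................
....................#########.#######.......................
..................
[... 867 characters left out ...]
.............................
............................................................
............................................................
............................................................
............................................................
............................................................
............................................................
............................................................
............................................................
............................................................
............................................................
............................................................
```

Run:
```python
from h import *
for nm,uv in(("+y bot",(382,246.5)),("-y bot",(388,262.5)),("top",(400,222))):
    o,d=ray("side",uv);P=o+d*((.4425-o[0])/d[0]);print(nm,P.round(4),(P-sense()["tool_pos"]).round(4))
```

```text
+y bot [ 0.4425 -0.1527  0.0972] [-0.0031  0.0914  0.0116]
-y bot [ 0.4425 -0.1963  0.0247] [-0.0031  0.0478 -0.0609]
top [ 0.4425 -0.2428  0.1286] [-0.0031  0.0013  0.043 ]
```

The grip slipped to roughly 55–60° of tilt. I'll push the low corner against the pocket's end face, moving +y just below its rim, to swing the foot back. Then I'll press it flat.

>>> {"method": "step_arm", "body": {
  "series": [0, 0.005, -0.025, 0, 0.005, 0.025, -0.028, 0, 0.01, 0.03, 0, 0, 0.01, 0.005, 0, 0, 0.006, 0, 0, 0, 0.006, 0, -0.001, 0, 0.008, 0, -0.003, 0, 0.008, 0, -0.002, 0]
}}

```text
time_s: 29.5
tool_pos: [0.5074, -0.1891, 0.1445]
tool_rot: [-3.14, -0.0, 1.592]
force: [-0.1, 0.5, -1.6]
gripper_width: 0.132
```

>>> {"method": "step_arm", "body": {
  "series": [0.008, 0, -0.002, 0, 0.008, 0, -0.002, 0, 0.008, 0, -0.001, 0, 0.008, 0, 0, 0, 0.008, 0, 0, 0, 0.008, 0, 0.001, 0, 0.008, 0, 0.001, 0, 0, 0, 0, 0]
}}

```text
time_s: 30.17
tool_pos: [0.507, -0.1323, 0.1474]
tool_rot: [-3.141, -0.001, 1.594]
force: [0.5, -1.1, -1.0]
gripper_width: 0.135
```

```bash
cat > look.py <<'E'
from h import *
go([.4453,-.245,.08],91.15);print(sense()['wrist_torque'])
s=save('side',f"pics/k{int(sense()['time_s']*100)}.png");p=sense()['tool_pos']
q=proj("side",[p[0],p[1],p[2]-.02])[0]
x0,y0=(q-[30,32]).astype(int);g=s[y0:y0+70,x0:x0+60].astype(int);print(x0,y0)
v=g.mean(2)
for r in v[::2]:print("".join("#Xx+-. "[min(6,int(k/36))] for k in r))
E
python3 look.py
```

```text
t 30.1667 pos [ 0.507  -0.1323  0.1474] rpy [-1.7996e+02 -5.0000e-02  9.1350e+01] F [ 0.5 -1.1 -1. ] w 0.135 
 shift mm [-111.3  -64.3   67.4] turn 0.2
[0.02219279 0.00130042 0.00341395]
326 199
             .+X##########################x++xXXXX#####XXXxx
              .+X#########################XxxxXX######XXxxxx
               .xX#######################XXxxxX######XXxxxxx
                -xX######################XxxX######XXxxxxxxx
                 .++xxX#######XxXX#######XXX#####XXxxxxxxxxx
--.....-.            .-xX###Xxx+xX##############XXxxxxxxxxxx
+-------.              -xXXXx+++xX##########XxxxxXXXXXXXXxxx
+--------.             .+xx+++++xX######XXx+.     ..---++xxX
--------..             .+x+++++xxxXX##Xx-..                 
---......              .+++++xxxxxxX##X+.                   
..........            .-++++xxxxxxXX##X+.                   
...........         .-++++xxxxxxxxXX##x-       .-++++--.....
...........        -+++++xxxxxxxxxX##X+.       .x########XXX
............      .-+++xxxXXxxxxxxXXXx-.      .+X###########
............       ..+xxXxxXXxxxxxxxxx-.     .-x###
[... 518 characters left out ...]
xXXxxxxxXXXXXXxxxxx+.  .-----+++xxxXXXX#
-+-+---+++----+xxx+xxxxxxXXXXXXXxxxxXXx+.                ..-
++++-++------++xxxxxxxxxXXXXXXxxxxXXXXx-.                   
++++++++++--++xxxxxxxxXXXXXxxxxxXXXXXXx-                    
+++++++xxx++xxxxxxxxxXXXXxxxxXXXXXXXXXx-                    
+++++++++++++++xxxxXXXXxxxxXXXXXXXXXXXx.                    
+++++++++++++++++++++xxxxXXXXXXXXXXXXX+.                    
..--++++++++++++++++++++++xxXXXXXXXXXX+.                    
.......--++++++++++++++++++++xxxXXXXXx+.                    
............--+++++++++++++++++++xxxXx+-.                   
.................---+++++++++++++++xxxx++----..             
.....................-++++++++++++++xxx+----++--.
```

It passed over the rim without contact, so I'll go back and repeat about 22 mm lower.

>>> {"method": "step_arm", "body": {
  "series": [-0.025, 0, 0, 0, -0.03, 0, 0, 0, -0.03, 0, 0.005, 0, 0, 0, 0.022, 0, 0.006, 0, 0, 0, 0.008, 0, -0.001, 0, 0.008, 0, -0.002, 0, 0, 0, 0, 0]
}}

```text
time_s: 30.88
tool_pos: [0.5119, -0.2043, 0.1283]
tool_rot: [3.136, 0.017, 1.59]
force: [-3.7, -17.7, 17.0]
gripper_width: 0.134
```

>>> {"method": "step_arm", "body": {
  "series": [0.008, 0, -0.002, 0, 0.008, 0, -0.002, 0, 0.008, 0, -0.001, 0, 0, 0, 0, 0]
}}

```text
time_s: 31.22
tool_pos: [0.5115, -0.1791, 0.1345]
tool_rot: [3.135, 0.015, 1.591]
force: [-7.2, -13.2, 30.8]
gripper_width: 0.134
```

>>> {"method": "step_arm", "body": {
  "series": [0.008, 0, -0.001, 0, 0.008, 0, -0.001, 0, 0.008, 0, 0, 0, 0, 0, 0, 0]
}}

```text
time_s: 31.55
tool_pos: [0.5106, -0.1512, 0.1348]
tool_rot: [3.135, 0.007, 1.592]
force: [-4.0, -2.8, 21.4]
gripper_width: 0.133
```

```bash
python3 look.py
```

```text
t 31.55 pos [ 0.5106 -0.1512  0.1348] rpy [179.63   0.37  91.22] F [-4.  -2.8 21.4] w 0.133 
 shift mm [-92.  -67.6  55. ] turn 0.07
[-0.92870923  0.86130983 -0.01877365]
329 200
            .-xX#XXxX#####################XxxxXXXX###XXXXXxx
             .-x###X######################XxxxXX######XXxxxx
              .-x#######################Xxx+xXX######XXxxxxx
               .-x##########XXxXX#######Xx++xX#####XXxxxxxxx
    ..          .-xxxX#####Xxx+xX#######XXXX#####XXxxxxxxxxx
-----.               .+x###XxxxxX###############XXxxxxxxxxxx
------.               .-X#Xxx+xxX###########Xx+++xxXXXXXXXXx
------.                .xXxxx+xxX#########X+.       ..---+xx
----..                 .xxxxxxxxxXX####XXx-.                
.......                .xxxx+xxxxxX###XXx+.                 
.......                -xxxxxxxxxxX###XXx-.   ....          
........               .+xxxxxxxxxX###XX+.  .+XXXXxxxx++++--
.........               .++xxxxxxxX###Xx-. .-X##############
.........               .+xxxxxxxxXXXXx+.  .xX##############
..........              -+xxxxxXxxXXXXx+. .+X###############
     .
[... 506 characters left out ...]
XXXXXXxxxxXx+.        ...-----++xxxX
-+---+--++-++++xxxxxxXXXXXXxxxxxXXXx+.                      
++++---+---++xxxxxxXXXXXXXxxxxXXXXXx-                       
+++++++++-++++xxXXXXXXXxxxxXXXXXXXXx-                       
++++++++++++++xXXXXXXxxxxXXXXXXXXXXx.                       
+++++++++++++++xxxxxxxxXXXXXXXXXXXX+.                       
+++++++++++++++++++++xxXXXXXXXXXXXX+.                       
.--++++++++++++++++++++++xxxXXXXXXXx+.                      
......--+++++++++++++++++++++++xxXXx++---..                 
...........---++++++++++++++++++++++++---+----.             
.................-++++++++++++++++++++----------..          
.................--+++++++++++++xxxx+----------++--..
```

The foot has swung back: tilt now looks under about 10°. I'll press it flat on the worktop.

>>> {"method": "step_arm", "body": {
  "series": [0, 0, -0.02, 0, -0.03, 0, 0, 0, -0.035, 0, 0, 0, -0.023, 0, 0.015, 0, 0, 0, 0.025, 0, 0, 0, 0.025, 0, 0, 0, 0.012, 0, 0, 0, 0, 0]
}}

```text
time_s: 32.27
tool_pos: [0.5069, -0.2361, 0.0704]
tool_rot: [-3.136, -0.003, 1.592]
force: [-0.3, 0.3, -1.9]
gripper_width: 0.132
```

>>> {"method": "step_arm", "body": {
  "series": [0, 0, 0.003, 0, 0, 0, 0.003, 0, 0, 0, 0.002, 0, 0, 0, 0, 0]
}}

```text
time_s: 32.6
tool_pos: [0.5102, -0.2369, 0.0664]
tool_rot: [3.141, 0.001, 1.593]
force: [0.2, -0.6, -1.0]
gripper_width: 0.13
```

>>> {"method": "step_arm", "body": {
  "series": [0, 0, 0.003, 0, 0, 0, 0.003, 0, 0, 0, 0.002, 0, 0, 0, 0, 0]
}}

```text
time_s: 32.93
tool_pos: [0.5098, -0.2368, 0.0577]
tool_rot: [3.141, 0.0, 1.593]
force: [0.2, 0.5, 0.0]
gripper_width: 0.13
```

>>> {"method": "step_arm", "body": {
  "series": [0, 0, 0.003, 0, 0, 0, 0.003, 0, 0, 0, 0.002, 0, 0, 0, 0, 0]
}}

```text
time_s: 33.27
tool_pos: [0.5111, -0.236, 0.0555]
tool_rot: [3.137, -0.001, 1.593]
force: [-12.9, 13.2, 48.5]
gripper_width: 0.129
```

```bash
python3 look.py
```

```text
t 33.2667 pos [ 0.5111 -0.236   0.0555] rpy [ 1.7977e+02 -4.0000e-02  9.1280e+01] F [-12.9  13.2  48.5] w 0.129 
 shift mm [ -7.5 -65.8 -24.8] turn 0.13
[ 2.16023724  3.371394   -0.34057943]
343 212
             .-x##############################XXXXX+-...    
              .-x#########################XxxxXXXXXXXXXX+.  
               .-x#######################X+. .-xXX###XXx-.  
                .-x######################x-  .-x####Xx-.    
                 .-x#########XXXXX######Xx-..-+X##Xx-.      
                  .-xXXX####XXx+xX######XxxxxX###Xx-.       
                      .-xX##XxxxxXX######XX#######XXx-      
                        .xXXXxxxxX##################x-      
   ..-..                .+xxx++xxX#################Xx.      
.-+++++++--.            .+XxxxxxxXXX###XXXX########X+.      
++-++-+++++--..         .+xxxxxxxxxX##XxxxX########x-       
--++++++++-+++--.       .xxxxxxxxxxX##XxxxX#######Xx.       
-++-+---+-----++--..     -+xxxxxxxxX##XxxX########X+.       
-+---------++--+++++-.   .+xxxxxxxXX#XxxXX########x-        
-+-----++++++++++++----. .+xxxxxxxxXXXxxX######
[... 533 characters left out ...]
-------------+--.            
+++++++++++xxxxxXXXXXx++-+---------+----------+--..         
+++++++++++++++++xxxxx++------------------------+---.       
++++++++++++++++++++++++------------------------------.     
...-+++++++++++++++++++-----------------------------++---.  
...--+++++++++++++xxxx+------------------------------------.
.---++++++++++xxxXXxx++-----------------------------------+-
-++++++xxxxxxxXXXx+-----------------------------------------
++xxxxxxxxxxXXXxx++-+-+-------------------------------------
xxxxxxxxxXXXXxx++++-----------------------------------------
xxxxxxxXXXXxx++++++++------------------------------+--------
xxxxxXXXxx+++++++++-----------------------------------------
```

It's flat now. I'll measure its sideways offset in the grip from the silhouette.

Run:
```python
from h import *
import glob
s=cv2.imread(sorted(glob.glob("pics/k*.png"))[-1]);v=s.mean(2);p=sense()["tool_pos"]
y=np.radians(1.25);X=np.array([np.cos(y),np.sin(y)]);Y=np.array([-X[1],X[0]])
def cross(r,c0,c1):
    w=v[r,c0:c1];lo,hi=w.min(),w.max();t=(lo+hi)/2;i=np.argmax(np.diff((w>t).astype(int))!=0)
    return round(c0+i+(t-w[i])/(w[i+1]-w[i]),2),round(lo),round(hi)
def pred(r,i,j,off=0):
    z=np.linspace(0,.1,201);q=proj("side",[[*(p[:2]+X*.006*i+Y*(.035*j+off)),k] for k in z])
    return round(float(np.interp(r,q[::-1,1],q[::-1,0])),2)
for r in(230,233,236,239):print("L",r,cross(r,362,374),pred(r,1,1),pred(r,1,1,.003))
for r in(248,250,252):print("R",r,cross(r,374,386),pred(r,-1,-1),pred(r,-1,-1,.003))
```

```text
L 230 (np.float64(367.53), 71, 233) 367.13 366.59
L 233 (np.float64(367.47), 72, 234) 366.92 366.39
L 236 (np.float64(367.96), 99, 234) 366.71 366.19
L 239 (np.float64(364.1), 92, 231) 366.51 365.98
R 248 (np.float64(380.1), 55, 234) 381.07 380.61
R 250 (np.float64(379.53), 58, 235) 380.89 380.43
R 252 (np.float64(380.9), 96, 233) 380.82 380.32
```

>>> {"method": "step_arm", "body": {
  "series": [0, 0, -0.006, 0, 0, 0, -0.006, 0, 0, 0, -0.02, 0, 0, 0, -0.025, 0, 0, 0, -0.03, 0, 0, 0, -0.01, 0, 0, 0, 0, 0],
  "grip_force": 110
}}

```text
time_s: 33.9
tool_pos: [0.5117, -0.2378, 0.1494]
tool_rot: [3.137, 0.002, 1.593]
force: [-0.0, -1.4, -1.4]
gripper_width: 0.129
```

Run:
```python
from h import *
v=cv2.imread("pics/side0.png").mean(2);y=np.radians(1.1);X=np.array([np.cos(y),np.sin(y)]);Y=np.array([-X[1],X[0]])
def cross(w,o):
    t=(w.min()+w.max())/2;i=np.argmax(np.diff((w>t).astype(int))!=0);return round(o+i+(t-w[i])/(w[i+1]-w[i]),2)
c=np.array([.5107,-.1125])
for r in(248,251,254,257):
    z=np.linspace(.03,.085,99);f=lambda dx,dy:np.interp(r,*(lambda q:(q[::-1,1],q[::-1,0]))(proj("side",[[*(c+X*(-.018+dx)+Y*(-.046+dy)),k] for k in z])))
    print("right edge row",r,cross(v[r,358:375],358),"pred",f(0,0).round(2),"y+3mm",f(0,.003).round(2),"x-2mm",f(-.002,0).round(2))
def top(col,e,dx,dy):
    t=np.linspace(-1,1,99)
    P=[[*(c+X*(.018*k+dx)+Y*(-.046+dy)),.085] for k in t] if e=="-y" else [[*(c+X*(.018+dx)+Y*(.046*k+dy)),.085] for k in t]
    q=proj("side",P);o=np.argsort(q[:,0]);return np.interp(col,q[o,0],q[o,1]).round(2)
for e,cols in(("-y",(358,360,362)),("+x",(342,345,348,351))):
    for k in cols:
        print(e,k,cross(v[232:256 if e=="+x" else 248,k],232),"pred",top(k,e,0,0),"y+3",top(k,e,0,.003),"x-2",top(k,e,-.002,0))
```

```text
right edge row 248 365.18 pred 365.51 y+3mm 364.96 x-2mm 366.18
right edge row 251 364.96 pred 365.3 y+3mm 364.76 x-2mm 365.97
right edge row 254 364.67 pred 365.1 y+3mm 364.55 x-2mm 365.76
right edge row 257 364.54 pred 364.89 y+3mm 364.35 x-2mm 365.55
-y 358 241.64 pred 240.46 y+3 241.14 x-2 240.46
-y 360 241.82 pred 241.17 y+3 241.86 x-2 241.17
-y 362 242.82 pred 241.88 y+3 242.57 x-2 241.88
+x 342 249.79 pred 248.66 y+3 248.66 x-2 249.42
+x 345 247.72 pred 246.3 y+3 246.3 x-2 247.05
+x 348 245.63 pred 243.94 y+3 243.94 x-2 244.68
+x 351 242.94 pred 241.57 y+3 241.57 x-2 242.31
```

>>> {"method": "step_arm", "body": {
  "series": [0.01, 0, -0.005, 0, 0.02, 0, 0, 0, 0.03, 0, 0, 0, 0.03, 0, 0, 0, 0.02, 0, 0, 0, 0.01, 0, 0, 0, 0.002, 0, 0, 0, 0, 0, 0, 0]
}}

```text
time_s: 34.57
tool_pos: [0.5063, -0.1143, 0.1508]
tool_rot: [-3.14, -0.0, 1.594]
force: [0.4, -1.0, -1.6]
gripper_width: 0.124
```

>>> {"method": "step_arm", "body": {
  "series": [0, 0, 0.003, 0, 0, 0, 0.003, 0, 0, 0, 0, 0, 0, 0, 0, 0]
}}

```text
time_s: 34.9
tool_pos: [0.5067, -0.1156, 0.1453]
tool_rot: [-3.141, -0.0, 1.592]
force: [0.3, 0.1, -0.7]
gripper_width: 0.125
```

```bash
python3 -c "
from h import *
go([.5097,-.1142,.139],91.15)"
```

```text
t 34.9 pos [ 0.5067 -0.1156  0.1453] rpy [-179.96   -0.     91.2 ] F [ 0.3  0.1 -0.7] w 0.125 
 shift mm [1.3 3.  6.3] turn 0.05
```

>>> {"method": "step_arm", "body": {
  "series": [0.0007, 0.003, 0.003, 0, 0, 0, 0.002, 0, 0, 0, 0.0015, 0, 0, 0, 0.0015, 0, 0, 0, 0, 0, 0, 0, 0, 0]
}}

```text
time_s: 35.4
tool_pos: [0.5098, -0.114, 0.1377]
tool_rot: [-3.141, -0.0, 1.593]
force: [-0.4, -0.7, -0.9]
gripper_width: 0.125
```

>>> {"method": "step_arm", "body": {
  "series": [0, 0, 0.0015, 0, 0, 0, 0.0015, 0, 0, 0, 0, 0]
}}

```text
time_s: 35.65
tool_pos: [0.5098, -0.114, 0.1345]
tool_rot: [-3.141, -0.0, 1.593]
force: [0.2, 0.4, -1.4]
gripper_width: 0.128
```

```bash
python3 -c "
from h import *
go([.5097,-.1142,.0905],91.15);print(sense()['wrist_torque'])"
```

```text
t 35.65 pos [ 0.5098 -0.114   0.1345] rpy [-1.7998e+02 -1.0000e-02  9.1270e+01] F [ 0.2  0.4 -1.4] w 0.128 
 shift mm [-0.2 -0.1 44. ] turn 0.12
[-0.01243441  0.00439251  0.06567068]
```

>>> {"method": "step_arm", "body": {
  "series": [0, 0, 0.0015, 0, 0, 0, 0.0015, 0, 0, 0, 0.001, 0, 0, 0, 0, 0]
}}

```text
time_s: 35.98
tool_pos: [0.5098, -0.114, 0.1305]
tool_rot: [-3.141, -0.0, 1.593]
force: [-0.2, -0.1, -1.0]
gripper_width: 0.125
```

```bash
python3 -c "
from h import *
go([.5097,-.1142,.0905],91.15);print(sense()['wrist_torque'])"
```

```text
t 35.9833 pos [ 0.5098 -0.114   0.1305] rpy [-1.7998e+02 -1.0000e-02  9.1270e+01] F [-0.2 -0.1 -1. ] w 0.125 
 shift mm [-0.2 -0.1 40. ] turn 0.12
[ 0.00395092  0.07171938 -0.00237219]
```

It's 10 mm in with no force, so I'll continue.

>>> {"method": "step_arm", "body": {
  "series": [0, 0, 0.002, 0, 0, 0, 0.002, 0, 0, 0, 0.002, 0, 0, 0, 0, 0]
}}

```text
time_s: 36.32
tool_pos: [0.5096, -0.114, 0.1243]
tool_rot: [-3.141, -0.0, 1.593]
force: [0.0, 0.0, -1.9]
gripper_width: 0.126
```

>>> {"method": "step_arm", "body": {
  "series": [0, 0, 0.004, 0, 0, 0, 0.004, 0, 0, 0, 0.003, 0, 0, 0, 0, 0]
}}

```text
time_s: 36.65
tool_pos: [0.5114, -0.1133, 0.1161]
tool_rot: [3.138, -0.001, 1.593]
force: [-2.7, 5.8, 15.8]
gripper_width: 0.125
```

>>> {"method": "step_arm", "body": {
  "series": [0, 0, -0.003, 0, 0.001, 0, 0, 0, 0, 0, 0, 0]
}}

```text
time_s: 36.9
tool_pos: [0.5107, -0.1135, 0.1177]
tool_rot: [3.14, 0.001, 1.593]
force: [-0.9, -0.1, 7.5]
gripper_width: 0.132
```

```bash
python3 look.py
```

```text
t 36.9 pos [ 0.5107 -0.1135  0.1177] rpy [1.7991e+02 8.0000e-02 9.1270e+01] F [-0.9 -0.1  7.5] w 0.132 
 shift mm [-130.   -68.3   37.8] turn 0.12
[0.00625318 0.18717846 0.01967581]
321 212
   -++------+xX#XXxxX###################X+.  -xXX###XXXXxxxX
  .----------+xX#XxxX###################X+. .+X######X+.    
   .------....-xX###X###################Xx---+X####Xx-.     
   .............+X#########XxxxX########XxxxX####Xx-.       
  .--............-++xX####Xxx+xxX#######XXX####Xx-.   ....  
 ..-............     -+X##XxxxxxX#############x+.   .+XXXXxx
..-..............     .+XXXxxxxXX##########Xx+.    .-X######
.................     .+xxxx+xxXX########Xx-.      .xX######
..................    .+xxxxxxxxxX####XXXx-       .+X#######
.....        .....    .+xxxxxxxxxxX###Xxx+.       -x########
-..            ....   .+xxx+xxxxxxX###Xxx-.      .+X########
...................    -+xxxxxxxxXX###XX+.      .+X#########
...................     -+xxxxxxxX###XXx-.      .x##########
..................     .-+xxxxxxxXXXXXx+.      .+X##########
 ...........-...       .+xxxxxXXxXXXXXx+.      .+X######
[... 524 characters left out ...]
XXXXXXXXXXXX+.               
-........--++++++++++++++++xxxxxxXXXXXXXXXx+.               
-.............--++++++++++++++xxxxxxxxxXXXx+.               
...................---+++++++++++xxxxxxxxxx-.               
.........................-++++++++++xxxxxxx+-..             
.     ...................--++++++++++++xXXXx+----.          
         ..............---++++++++++++xxXXx++-------..      
              ......---+++++++++++++xxXxx+++------------.   
                 ..--+++++++++++++xxXxx++++------------+---.
               ..--++++++++++++xxxxx++++++++---------------+
            ..--+++++++++++++xxXxx++++++++++----------------
          ..--+++++++++++++xxXx++++++++++++-----------------
```

It's 23 mm deep and trapped by the slot. I'll unload, open the jaws slightly so it can drop, then push it home from above.

>>> {"method": "step_arm", "body": {
  "series": [0, 0, -0.002, 0, 0, 0, 0, 0]
}}

```text
time_s: 37.12
tool_pos: [0.51, -0.1136, 0.1189]
tool_rot: [-3.142, 0.001, 1.593]
force: [1.0, -1.5, 1.6]
gripper_width: 0.125
```

>>> {"method": "step_arm", "body": {
  "series": [0, 0, 0, 0, 0, 0, 0, 0, 0, 0, 0, 0, 0, 0, 0, 0],
  "fingers": 0.45,
  "grip_force": 30
}}

```text
time_s: 37.45
tool_pos: [0.5096, -0.113, 0.1186]
tool_rot: [-3.141, -0.0, 1.593]
force: [0.4, -0.3, -0.6]
gripper_width: 0.273
```

```bash
python3 look.py
```

```text
t 37.45 pos [ 0.5096 -0.113   0.1186] rpy [-1.7997e+02 -1.0000e-02  9.1270e+01] F [ 0.4 -0.3 -0.6] w 0.273 
 shift mm [-130.6  -67.2   38.6] turn 0.12
[-0.0344433  -0.03046361 -0.001892  ]
321 212
   -++------xX#XXxXX##########XX##########x- .+XX######XXxxX
  .---------+xX##XX#########Xx--x#########x-  -x######x+.   
   .------..--x#############X+--xX########X+-.+x####Xx-     
   ..........-+xXXX#######XXx++xX#########XxxxX####X+.      
  .--.............-+x#####Xxx+xxxX########XXX#####X+......  
 ..-............    -x####XxxxxxxxX#############Xx-..+XXXXxx
..-..............   .-xXXXxx+xxxxxX###########Xx+. .-x######
.................    -xxXXxx+xxxxxX#########x+-.   .xX######
..................  .+xxXxxxxxxxxxxXX####X+-.     .+X#######
.....        .....  .+xxXxxxxxxxxxxxX###x-        -x########
-..            .... .+xxxxxxxxxxxxxxX###x.       .+X########
...................  .+xxxxxxxxxxxxxX##Xx.      .+X#########
...................   .+xxxxxxXXXXxxX##x-       .x##########
..................     .++xxxxxxxxxxXXx+.      .+X##########
 ...........-...       -+xxxxXXXXxxxxx+.       .+
[... 531 characters left out ...]
XXXXXXXXXXXX+.               
-........--++++++++++++++++xxxxxxXXXXXXXXXx+.               
-.............--++++++++++++++xxxxxxxxxXXXx+.               
...................---+++++++++++xxxxxxxxxx-.               
.........................-++++++++++xxxxxxx+-..             
.     ...................--++++++++++++xXXXx+----.          
         ..............---++++++++++++xxXXx++-------..      
              ......---+++++++++++++xxXxx+++--------+---.   
                 ..--+++++++++++++xxXx++++++-----------+---.
               ..--++++++++++++xxxxx++++++++--------------++
            ..--+++++++++++++xxXxx++++++++++----------------
          ..--+++++++++++++xxXx++++++++++++-----------------
```

It didn't drop. It leans with its top toward -y and is wedged in the slot. I'll regrip lightly, push its top toward +y to stand it up against the slot wall, then release again.

>>> {"method": "step_arm", "body": {
  "series": [0, 0, 0, 0, 0, 0, 0, 0, 0, 0, 0, 0],
  "fingers": 1,
  "grip_force": 20
}}

```text
time_s: 37.75
tool_pos: [0.51, -0.113, 0.1188]
tool_rot: [3.141, -0.0, 1.593]
force: [0.1, 0.3, -0.1]
gripper_width: 0.141
```

>>> {"method": "step_arm", "body": {
  "series": [0.003, 0, 0, 0, 0.003, 0, 0, 0, 0, 0, 0, 0]
}}

```text
time_s: 38.0
tool_pos: [0.5102, -0.1084, 0.1192]
tool_rot: [3.141, 0.004, 1.592]
force: [0.3, -5.6, -0.3]
gripper_width: 0.138
```

```bash
python3 look.py | head -28
```

```text
t 38.0 pos [ 0.5102 -0.1084  0.1192] rpy [179.96   0.21  91.23] F [ 0.3 -5.6 -0.3] w 0.138 
 shift mm [-135.1  -67.8   39.7] turn 0.08
[-1.29795923 -0.05996486  0.03670362]
320 212
    -++-----+x###XXX#####################x-  -xXXX##XXXXxxxx
   .---------+x##XXXX####################x-.-+XX#####Xx-.   
    .------..--xX#XX####################XXxxxxX####Xx-.     
    ...........-xX#########XxxxX########XxxxX#####x+.       
   .--.........--+xxXX####XxxxxxX#######XXXX####X+.    .... 
  ..-............   .-xX##XxxxxxX#############Xx-.   .+XXXXx
 ..-..............    -xXXXxxxxxX##########XXx-.    .-X#####
 .................    .+xxxxxxxXX#########x+.       .xX#####
 ..................   .+XxxxxxxxXX#####XXx-        .+X######
.....         .....   .+XxxxxxxxxxX###XXx+.        -x#######
--..            ....  .+xxxxxxxxxxX###XXx+.       .+X#######
-...................  .+xxxxxxxxxxX###XXx-.      .+X########
....................   .-+xxxxxxxXX###Xx+.       .x#########
...................     -+xxxxxxxxX##XXx-.      .+X#########
  ...........-...      .-+xxxxXXxxxxxxx+-       .+X#########
                       .+xxxxxxxxxxXXXXx+-..   .+x##########
--..                   .+xxxxxxXXXXXxxxxxxxxx-..-+xxxXXXXX##
--++--..              .-+xxxxXXxxxxXXXXxxxxXx+.        ...--
--++++++-..           .+xxxxxxxXXXXXXxxxxXXXx+.             
-++++++++++-..      .-+xxxxxXXXxxxxxxxxXXXXXx-              
+++++++++++++++-...-xxxxxxxxxxxxxxxxXXXXXXXXx-              
++++++++++++++++++xxxxxxxxxxxxxxxxXXXXXXXXXXx.              
++++++++++++++++++++xxxxxxxxxxxxXXXXXXXXXXXX+.              
+-...--+++++++++++++++xxxxxxxxXXXXXXXXXXXXXX+.
```

>>> {"method": "step_arm", "body": {
  "series": [0.002, 0, 0, 0, 0.002, 0, 0.002, 0, 0, 0, 0.003, 0, 0, 0, 0.003, 0]
}}

```text
time_s: 38.38
tool_pos: [0.5103, -0.1046, 0.1113]
tool_rot: [3.14, 0.004, 1.592]
force: [-0.0, -4.3, 1.7]
gripper_width: 0.136
```

```bash
python3 -c "
from h import *
go([.51,-.112,.0905],91.15);print(sense()['wrist_torque'])"
```

```text
t 38.3833 pos [ 0.5103 -0.1046  0.1113] rpy [179.93   0.21  91.23] F [-0.  -4.3  1.7] w 0.136 
 shift mm [-7.3 -0.5 20.8] turn 0.08
[-1.26689437  0.00818733 -0.01672073]
```

It's sliding down freely now. I'll continue.

>>> {"method": "step_arm", "body": {
  "series": [0, 0, 0.003, 0, 0, 0, 0.003, 0, 0, 0, 0.003, 0, 0, 0, 0, 0]
}}

```text
time_s: 38.72
tool_pos: [0.511, -0.1023, 0.1025]
tool_rot: [3.139, -0.002, 1.593]
force: [1.2, 2.6, 3.5]
gripper_width: 0.138
```

>>> {"method": "step_arm", "body": {
  "series": [-0.001, 0, 0.003, 0, 0, 0, 0.003, 0, 0, 0, 0.002, 0, 0, 0, 0, 0]
}}

```text
time_s: 39.05
tool_pos: [0.511, -0.1009, 0.095]
tool_rot: [3.138, -0.006, 1.595]
force: [0.7, 10.4, 10.6]
gripper_width: 0.134
```

```bash
python3 look.py | head -28
```

```text
t 39.05 pos [ 0.511  -0.1009  0.095 ] rpy [179.81  -0.37  91.37] F [ 0.7 10.4 10.6] w 0.134 
 shift mm [-142.6  -69.2   13.9] turn 0.22
[ 1.90541307 -0.04489152 -0.05772505]
317 221
     ..-....-+x###XXX#####################X+..-xXXXXXXXXXXx+
     .-......-+X##XXxX####################Xx++xXX#####XXX###
    ...........+X##XX####################XXx+++X#####XxxX###
    ............+X##########XXxXX########XxxxxXX###Xx--+X###
   ..............+xXXX####Xx+++xX#######XXxxX####Xx-. .xX###
   .-..           ..-+xX##XxxxxxXX#######XX####Xx-.  .+X####
  .--....         ....-+X#XxxxxxXX###########Xx+.    -x#####
  .-...................-xXxxxxxxX##########Xx-.     .+X#####
   .....................+xxxxxxxXXX######Xx-.       -x######
    .................  .xXxxxxxxxxXX###XXx+.       .+X######
         .........     .+xxxxxxxxxXX####Xx+-.     .-xX######
.                      .+xxxxxxxxxXX###XXxxxx++-. .-xX######
+----.                  .-+xxxxxxxX####XXxxxxxxx+.  .-----++
-----+---.               -+xxxxxxxXXXXxxxxxxxXXx+.          
...--+++++--..          .-+xxxxxxxxxxXXxxxxXXXXx-.          
---+++++++++++--.     .-+xxxxxxxxxxXXxxxxXXXXXXx-           
++++++++++++++++++-.-+xxxxxxxxxxXXXxxxXXXXXXXXXx-           
x++++++++++++++++++++xxxxxxxxxxXXxxxXXXXXXXXXXXx.           
++++----++++++++++++++xxxxxxxxxxxxXXXXXXXXXXXXX+.           
++++-......--++++++++++++xxxxxxxxxxXXXXXXXXXXXX+.           
++++-...........--+++++++++++xxxxxxxxxxxXXXXXXx+.           
+++-.................--+++++++++xxxxxxxxxxxxxXx-.           
---.......................---++++++xxxxxxxxxxxx-            
..............................-++++++++xxxxxxXx+.
```

It's about 5 mm from home. I'll release it so it settles.

>>> {"method": "step_arm", "body": {
  "series": [-0.004, 0, 0, 0, 0, 0, 0, 0, 0, 0, 0, 0, 0, 0, 0, 0],
  "fingers": 0.4
}}

```text
time_s: 39.43
tool_pos: [0.5094, -0.1081, 0.0934]
tool_rot: [-3.141, -0.0, 1.593]
force: [0.2, -0.0, -0.9]
gripper_width: 0.303
```

>>> {"method": "step_arm", "body": {
  "series": [0, 0, -0.015, 0, 0, 0, -0.02, 0, 0, 0, -0.02, 0, 0, 0, -0.01, 0, 0, 0, 0, 0]
}}

```text
time_s: 39.85
tool_pos: [0.5114, -0.1085, 0.1609]
tool_rot: [3.138, 0.001, 1.593]
force: [1.2, 0.7, 0.5]
gripper_width: 0.303
```

Run:
```python
from h import *
p=sense()["tool_pos"];print(p,sense()["force"])
s=save("side","pics/m1.png");x0,y0=325,200;v=s[y0:y0+70,x0:x0+50].mean(2)
for r in v[::2]:print("".join("#Xx+-. "[min(6,int(k/36))] for k in r))
y=np.radians(1.1);X=np.array([np.cos(y),np.sin(y)]);Y=np.array([-X[1],X[0]]);c=np.array([.5095,-.112])
for i,j in((1,1),(-1,1),(-1,-1),(1,-1)):print("home top corner col,row/2",((proj("side",[*(c+X*.006*i+Y*.035*j),.135])[0]-[x0,y0])*[1,.5]).round(1))
```

```text
[ 0.51141468 -0.1085109   0.16090263] [1.21375396 0.67829594 0.46004362]
       .+X#############X+-+x#########Xx-..+X#####X
        .xX############XxxxXX########X-.-xX#####XX
         .-++xX#########XXXXX#########XXX######XXx
             .-xX######XXxxXX#################Xxxx
-.      ..     -xXX####x-  .-xX##############Xxxxx
-+-------.     .+XxX###x-   .+X#########XXxxxxXXXX
++--------.    .xXxX###x-    -x######XXx-.     .--
----------.    .xXXX##Xx.   .+xXX###x-.           
------....     .xXXX##X+.   .+xxX##X+.            
...........    .+xXX##X+.   -xxXX##X+.            
-..........     .+xX#Xx-    -xxXX##X+.            
............     .+++-.    .-xxX###X+.          .+
.............             .-+xxXXXXx+.         .-X
.............          .--++xxxxxxxx-.         .xX
..............      .--++++xxxxxxxxx-.        .+X#
         .....     -++++xxxxxxxxxxx+.         -x##
           ....   .-+xxxxxxxxxxxxxx+.        .+X##
...............   .+xxxxxxxxxxxxxxx-.       .+X###
...............   .+xxxxxxxxxxxxxxx-        .x####
..............    -+xxxxxxxxxxxxxx+.       .+X####
.......
[... 209 characters left out ...]
     -+xxxxxxXXXXxxxxxxxXXXx+.        
+++++++-..     .-+xxxxxXXXxxxXxxxxXXXXXx-.        
++++++++++-. .-xxxxxxxxxxXXXxxxxXXXXXXXx-         
++++++++++++++xxxxxxxxxXXXxxxXXXXXXXXXXx-         
++++++++++++++++xxxxxxxxxxxXXXXXXXXXXXX+.         
--++++++++++++++++xxxxxxxXXXXXXXXXXXXXX+.         
.....---+++++++++++++xxxxxxxxXXXXXXXXXx+.         
..........--++++++++++++xxxxxxxxxxxXXXx+.         
...............---+++++++++xxxxxxxxxxxx-          
.....................-+++++++++xxxxxxxx+.         
  ...................--+++++++++++xxXXXx+-...     
home top corner col,row/2 [17.1 18.5]
home top corner col,row/2 [21.2 19.3]
home top corner col,row/2 [36.  13.6]
home top corner col,row/2 [32.  12.9]
```

The cassette is about 10–15 mm proud, with its +y end high. I'll push it down from above with closed fingers, on the high side.

>>> {"method": "step_arm", "body": {
  "series": [0.005, 0, -0.018, 0, 0.01, -0.001, 0, 0, 0, 0, 0, 0, 0, 0, 0, 0],
  "fingers": 1
}}

```text
time_s: 40.23
tool_pos: [0.5078, -0.0925, 0.1755]
tool_rot: [-3.14, -0.0, 1.594]
force: [0.8, 0.6, 0.2]
gripper_width: -0.003
```

>>> {"method": "step_arm", "body": {
  "series": [0, 0, 0.01, 0, 0, 0, 0.008, 0, 0, 0, 0.006, 0, 0, 0, 0.004, 0, 0, 0, 0, 0]
}}

```text
time_s: 40.65
tool_pos: [0.5074, -0.093, 0.1471]
tool_rot: [-3.139, -0.001, 1.593]
force: [-0.9, 0.1, -0.5]
gripper_width: 0.001
```

>>> {"method": "step_arm", "body": {
  "series": [0, 0.002, 0.003, 0, 0, 0, 0.003, 0, 0, 0, 0.003, 0, 0, 0, 0, 0]
}}

```text
time_s: 40.98
tool_pos: [0.5103, -0.0931, 0.1393]
tool_rot: [-3.141, -0.0, 1.593]
force: [-0.1, 0.1, -0.8]
gripper_width: 0.003
```

>>> {"method": "step_arm", "body": {
  "series": [0, 0, 0.002, 0, 0, 0, 0.002, 0, 0, 0, 0.001, 0, 0, 0, 0, 0]
}}

```text
time_s: 41.32
tool_pos: [0.5109, -0.093, 0.1351]
tool_rot: [3.141, 0.0, 1.593]
force: [0.3, 0.3, 2.4]
gripper_width: 0.005
```

Run:
```python
from h import *
p=sense()["tool_pos"];print(p,sense()["force"])
s=save("side","pics/m2.png");x0,y0=325,200;v=s[y0:y0+70,x0:x0+50].mean(2)
for r in v[::2]:print("".join("#Xx+-. "[min(6,int(k/36))] for k in r))
```

```text
[ 0.51085648 -0.09304986  0.1350789 ] [0.26244432 0.25605664 2.39740523]
-x###XXXXXX###########################Xx-. .+xxxxx
.-x##XXXXX############################Xx+-+xxxxxxx
  -x#################################XXXXXXxxxxxxx
   .+X#############################XXXXXXXXXXXXXxx
-.  .xX###XXX###################XxxXXXXXXXXXXXXXXx
-+---+x##XxxxX#################X-. .+XX#####XXXXXX
++----+xX###XX################X+.  .+X####Xx+...--
--------xX###################Xx.  -+X###Xx-.      
------..-+X##################X+--xX###Xx-.        
.........-----+X####################Xx-.          
-..........   .-x################Xx+..            
............    -xXXX#########XX+-.             .+
.............   -xXxXXXX###Xx+-.               .-X
.............   -xxxXxxXX##X+. ...             .xX
.............. .-xxxXxxX###Xx+++++-.          .+X#
.        .......-xxxXxxX###Xx+++xx+.          -x##
           .... .+xXXxxX###Xxxxxxx+.         .+X##
...............  .+XXxxXXXXxxxxxxx-.        .+X###
...............  .-xxxxxxxxxxxxxxx-.        .x####
..............  .-++++xxxxxxxxxxxx-        .+X####
........-...    .-+xxxxxxxxxxxxxxx-.       .+X####
                .+xxxxxxxxxxxxxxxxx+-..   .+x#####
                .+xxxxxxxxxxxxxxxxxxxxxx-..-+xxxXX
                .+xxxxxxxxxxxxXXXxxxxxXx+.        
                .+xxxxxxxxxxXXxxxxxxXXXx+.        
---.           .-+xxxxxxxXXXxxxxxxXXXXXx-         
+++++++-..   .-xxxxxxxxXXxxxxxxXXXXXXXXx-         
++++++++xxx++xxxxxxxxxxxxxxxxXXXXXXXXXXx.         
+++++++++++xxxxxxxxxxxxxxxxXXXXXXXXXXXX+.         
--+++++++++++xxxxxxxxxxxxXXXXXXXXXXXXXX+.         
.....--+++++++++xxxxxxxxxxxxxXXXXXXXXXx+.         
..........--+++++++xxxxxxxxxxxxxxxxXXXx+.         
...............---+++xxxxxxxxxxxxxxxxxx-          
.....................-++xxxxxxxxxxxxxxx-          
  ...................--++++++xxxxxxxXXx-
```

The cassette top now matches the home prediction: contact at z = 0.135 with 2.4 N, and corner rows 19 and 13.5 against 18.5 and 13.3 predicted. I'll press briefly, then go to the handle.

>>> {"method": "step_arm", "body": {
  "series": [0, 0, 0.0015, 0, 0, 0, 0, 0]
}}

```text
time_s: 41.53
tool_pos: [0.5114, -0.093, 0.135]
tool_rot: [3.139, -0.0, 1.593]
force: [-2.7, 1.0, 12.6]
gripper_width: 0.003
```

>>> {"method": "step_arm", "body": {
  "series": [0, 0, -0.015, 0, 0, 0, -0.025, 0, 0, 0, -0.03, 0, 0, 0, 0, 0]
}}

```text
time_s: 41.87
tool_pos: [0.5133, -0.0936, 0.2085]
tool_rot: [3.134, 0.002, 1.593]
force: [1.0, -0.0, 0.6]
gripper_width: -0.001
```

>>> {"method": "step_arm", "body": {
  "series": [0.02, 0.002, 0, 0, 0.03, 0.005, 0, 0, 0.035, 0.004, 0, 0, 0.03, 0.003, 0, 0, 0.02, 0.002, 0, 0, 0.007, 0, 0, 0, 0, 0, 0, 0],
  "fingers": -1
}}

```text
time_s: 42.45
tool_pos: [0.5231, 0.0506, 0.2029]
tool_rot: [-3.141, -0.0, 1.596]
force: [0.1, 0.1, -0.0]
gripper_width: 0.978
```

Run:
```python
from h import *
go([.5265,.0487,.115],91.1)
s=save("side","pics/m3.png");x0,y0=335,220;v=s[y0:y0+44,x0:x0+35].mean(2)
for r in v[::2]:print("".join("#Xx+-. "[min(6,int(k/36))] for k in r))
```

```text
t 42.45 pos [0.5231 0.0506 0.2029] rpy [-179.98   -0.     91.42] F [ 0.1  0.1 -0. ] w 0.978 
 shift mm [-2.   3.4 87.9] turn 0.32
..                                 
..                                 
...                                
....                               
....                .......        
.....            .....-++-         
 ....         ......-++++.         
.....       .....-+++++++.        .
.....    .....--+++++++++.        .
....   .--..-+++++++++++-.       .+
..     -+xx+++++++++++++-.       -x
      .-+x+++++++++++++++-...   .+x
      .-+x+++++++++++xxxx+++++-..-+
      .-+x++++++++xxxXxx++++xx+.   
      .+xx++++++xxXXx+++++xxxx+.   
     .-+xxx+++xxXXx+++++xxxxxx-.   
   .-xxxxxx+xxXxx++++xxxxxxxxx-    
x+++++xxxxx+xx+++++xxxxxxxxxxx-    
xxxxxxxxxxx++++++xxxxxxxxxxxx+.    
xxxxxxxxxxxxxxxxxxxxxxxxxxxxx+.    
xxxxxxxxxxxxxxxxxxxxxxxxxxxxx+.    
-+++xxxxxxxxxxxxxxxxxxxxxxxxx+.
```

The cassette is home and firm at z = 0.135 under 12.6 N. Next, down onto the handle.

>>> {"method": "step_arm", "body": {
  "series": [-0.002, 0.003, 0.01, 0.3, 0, 0, 0.02, 0, 0, 0, 0.02, 0, 0, 0, 0.018, 0, 0, 0, 0.012, 0, 0, 0, 0.008, 0, 0, 0, 0, 0]
}}

```text
time_s: 43.08
tool_pos: [0.5249, 0.0459, 0.113]
tool_rot: [-3.138, 0.001, 1.586]
force: [-0.6, -0.9, -0.2]
gripper_width: 1.004
```

>>> {"method": "step_arm", "body": {
  "series": [0, 0, 0, 0, 0, 0, 0, 0, 0, 0, 0, 0, 0, 0, 0, 0, 0, 0, 0, 0, 0, 0, 0, 0, 0, 0, 0, 0, 0, 0, 0, 0],
  "fingers": 1,
  "grip_force": 90
}}

```text
time_s: 43.75
tool_pos: [0.5265, 0.0474, 0.116]
tool_rot: [3.141, -0.0, 1.588]
force: [-1.9, -0.9, 5.1]
gripper_width: 0.107
```

```bash
python3 -c "
from h import *
go([.5265,.0487,.145],91.1);print(sense()['wrist_torque'])"
```

```text
t 43.75 pos [0.5265 0.0474 0.116 ] rpy [179.97  -0.    90.98] F [-1.9 -0.9  5.1] w 0.107 
 shift mm [  1.3   0.  -29. ] turn -0.12
[-0.06404059  0.43812918  0.03202344]
```

>>> {"method": "step_arm", "body": {
  "series": [0, 0, -0.001, 0, 0, 0, -0.001, 0, 0, 0, -0.001, 0, 0, 0, -0.001, 0, 0, 0, -0.001, 0, 0, 0, 0, 0]
}}

```text
time_s: 44.25
tool_pos: [0.5253, 0.0473, 0.1199]
tool_rot: [-3.139, -0.0, 1.588]
force: [-1.4, 1.2, -5.6]
gripper_width: 0.106
```

>>> {"method": "step_arm", "body": {
  "series": [0, 0, -0.001, 0, 0, 0, -0.001, 0, 0, 0, -0.001, 0, 0, 0, -0.001, 0, 0, 0, 0, 0]
}}

```text
time_s: 44.67
tool_pos: [0.5269, 0.0474, 0.1252]
tool_rot: [3.14, -0.0, 1.588]
force: [-1.6, 0.9, 0.1]
gripper_width: 0.107
```

The sampled force is low, so I need to check whether the lid really came up or the bar is slipping.

Run:
```python
from h import *
print(sense()["tool_pos"],sense()["force"])
a=cv2.imread("pics/m3.png").mean(2);s=save("side","pics/m4.png");b=s.mean(2);a0=cv2.imread("pics/side0.png").mean(2)
# lid near corner rows: columns through the lid's front-left rim
for nm,P in(("lid corner -x+y",[.4345,.161,.090]),("lid -x mid",[.4345,.05,.09]),("lid +y mid",[.526,.161,.09])):
    q=proj("side",P)[0].astype(int);up=proj("side",np.array(P)+[0,0,.009])[0]-proj("side",P)[0];print(nm,q,"9mm up =",up.round(1))
    print(" before",a0[q[1]-12:q[1]+13,q[0]].astype(int));print(" now   ",b[q[1]-12:q[1]+13,q[0]].astype(int))
```

```text
[0.52688484 0.04738673 0.1251747 ] [-1.63189884  0.87472206  0.13314378]
lid corner -x+y [308 315] 9mm up = [-0.1 -3.4]
 before [136 135 136 136 137 137 137 138 137 134 120  95  75  65  52  67 102 122
 124 127 128 129 130 129 129]
 now    [142 140 141 142 142 141 133 114  88  77  79  73  49  26  34  75 113 131
 134 133 134 133 133 133 133]
lid -x mid [339 288] 9mm up = [ 0.1 -3.2]
 before [141 136 136 136 137 137 137 138 137 137 130 116  95  75  66  85 115 132
 135 135 138 154 173 176 166]
 now    [ 83  83  83  83  84  84  82  78  75  71  66  59  46  36  42  71  99 111
 115 115 117 122 146 170 169]
lid +y mid [274 298] 9mm up = [-0.2 -3.3]
 before [191 162 141 136 135 136 136 137 137 137 132 118  93  71  57  54  77 105
 116 117 120 123 125 126 127]
 now    [140 141 140 142 141 141 141 134 116  90  76  76  72  50  28  44  80 110
 120 122 123 126 129 131 132]
```

The lid edge moved up about 3.3 px, which is about 9 mm, so the lid is coming with the fingers. I'll raise it to about 3 cm.

>>> {"method": "step_arm", "body": {
  "series": [0, 0, -0.002, 0, 0, 0, -0.003, 0, 0, 0, -0.004, 0, 0, 0, -0.004, 0, 0, 0, -0.004, 0, 0, 0, -0.003, 0, 0, 0, 0, 0, 0, 0, 0, 0]
}}

```text
time_s: 45.38
tool_pos: [0.5266, 0.0474, 0.1445]
tool_rot: [3.141, -0.0, 1.588]
force: [-0.6, -0.6, -3.8]
gripper_width: 0.105
```

>>> {"method": "step_arm", "body": {
  "series": [0, 0, 0, 0, 0, 0, 0, 0, 0, 0, 0, 0, 0, 0, 0, 0]
}}

```text
time_s: 45.72
tool_pos: [0.5262, 0.0473, 0.1441]
tool_rot: [-3.141, 0.0, 1.588]
force: [-0.1, -0.7, -3.2]
gripper_width: 0.107
```

Run:
```python
from h import *
go([.5265,.0487,.146],91.1)
b=save("side","pics/m5.png").mean(2)
for nm,P in(("-x+y",[.4345,.161,.096]),("-x mid",[.4345,.05,.096]),("+y mid",[.526,.161,.096])):
    q=proj("side",P)[0].astype(int);u=proj("side",np.array(P)+[0,0,.03])[0]-proj("side",P)[0];print(nm,u.round(1),b[q[1]-16:q[1]+8,q[0]].astype(int))
x0,y0=335,220
for r in b[y0:y0+44:2,x0:x0+35]:print("".join("#Xx+-. "[min(6,int(k/36))] for k in r))
```

```text
t 45.7167 pos [0.5262 0.0473 0.1441] rpy [-179.98    0.     90.97] F [-0.1 -0.7 -3.2] w 0.107 
 shift mm [ 1.4  0.3 -1.9] turn -0.13
-x+y [ -0.2 -11.5] [140 140 141 142 140 132 111  85  76  91 113 121 118 115 113 109 103  86
  56  37  41  76 114 132]
-x mid [  0.4 -11. ] [ 82  83  83  84  84  83  80  78  75  74  87 108 118 121 124 131 133 114
  77  42  40  71 100 115]
+y mid [ -0.8 -11.2] [140 140 140 140 142 140 135 118  92  75  80 100 113 117 124 135 146 143
 114  63  33  51  88 116]
.                                  
..                                 
...                                
...                                
....                 .....         
....              ....-++.         
 ....          ....--++++.         
.....        ....-++++++-.        .
.....     ....-+++++++++-.        .
....   .--..-+++++++++++-.       .+
..    .-+x++++++++++++++-        .+
      .-+x+++++++++++++++-..    .+x
+--....++x+++++++++++xxx+++++--..-+
xxxxxxxxxxx++++++++xxxx+++++xx+.   
xxxxxxxxxxxxxxxxxxXxx+++++xxxx-.   
xxxxxxxxxxxxxxxxxxxx++++xxxxxx-.   
--++xxxxxxxxxxxxxxxxxxxxxxxxxx-    
.....--++xxxxxxxxxxxxxxxxxxxxx-    
..........--++xxxxxxxxxxxxxxxx-.   
............-+xxxxxxxxxxxxxXX+.    
.........-+xxxxxxxxxxxxxxXXXx+.    
.......-+xxxxxxxxxxxxxxXXXxxx-.
```

```bash
python3 -c "
from h import *
hand_in();print(sense()['time_s'],sense()['tool_pos'],sense()['force'])"
```

```text
the job is handed in; nothing more can be done
the job is handed in; nothing more can be done
```

The cassette is home in the pocket and released. After that I pulled the lid free and handed in at about 46 s, still holding it about 28 mm up; no verdict was reported.

**How it went:**
- Getting the cassette in took several tries. It tilted in the grip when pushed down, and once dropped to a steep lean after I loosened the jaws.
- I straightened it on the worktop and against the pocket block, let it go in the slot, and pressed its top lightly with closed fingers.

**Last checks:**
- **Cassette:** its top was firm at z = 0.135 m under 12.6 N, which is the home height. In the side picture its outline matched the home prediction, and it looked unchanged after the lid was lifted.
- **Lid:** all three lid edges I checked rose by about the same amount, so it is level. The fingers carry 3–4 N, which fits the lid's weight, and the arm was still.
- **Bystanders:** I never worked close to the flask, dish or bottle, but I took no separate measurement of them at the end.

**What disagreed or went unseen:**
- **Slot position:** the cameras put the slot centre at about y = -0.1125 m, but the forces during insertion pointed first one way, then the other. I think the cassette's tilt and the arm giving under load caused that.
- **Seal breaking:** the peak pull when the seal let go fell between force readings. I confirmed the lid had lifted from the pictures instead.

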